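# Mount the glaze samples and lock the board

### The job

Set every glaze sample disc on the bench into a pocket of the sample board, right way up, and with the cover still open press each one fully home until it snaps in, pushing straight down with the hand pusher, not with the fingers. Then swing the clear cover fully shut, and only after that turn the latch a quarter turn clockwise until it drops into its locked detent. Finish with the pusher standing upright on its cork mat, and leave everything else on the bench where it is.

Things in the scene. Friction and masses are not known exactly. Their poses are not given: they have to be found in the camera images.
- board: fixed plywood sample board, 160 x 280 x 26 mm. Origin: centre of its underside, on the bench; x away from the robot, y along the row of four pockets (70 mm apart, at x = +12 mm), z up. Its yaw varies. Hinged to its far edge is the clear cover, and near its front edge (x = -56 mm, y = 0) stands the latch.
- disc_a: stepped white glazed sample disc, 13 mm high: a flange of 44 mm diameter, 5 mm high (its lower 3.5 mm tapering in to 40 mm) and above it a neck of 38 mm diameter, 8 mm high, with a flat top. 45 g. Origin: centre of the underside; z up out of the glazed top. All discs are alike and fit any pocket. Starts right way up on the bench; may be absent.
- disc_b: stepped white glazed sample disc, 13 mm high: a flange of 44 mm diameter, 5 mm high (its lower 3.5 mm tapering in to 40 mm) and above it a neck of 38 mm diameter, 8 mm high, with a flat top. 45 g. Origin: centre of the underside; z up out of the glazed top. All discs are alike and fit any pocket. Starts right way up on the bench; may be absent.
- disc_c: stepped white glazed sample disc, 13 mm high: a flange of 44 mm diameter, 5 mm high (its lower 3.5 mm tapering in to 40 mm) and above it a neck of 38 mm diameter, 8 mm high, with a flat top. 45 g. Origin: centre of the underside; z up out of the glazed top. All discs are alike and fit any pocket. Starts right way up on the bench; may be absent.
- disc_d: stepped white glazed sample disc, 13 mm high: a flange of 44 mm diameter, 5 mm high (its lower 3.5 mm tapering in to 40 mm) and above it a neck of 38 mm diameter, 8 mm high, with a flat top. 45 g. Origin: centre of the underside; z up out of the glazed top. All discs are alike and fit any pocket. Starts right way up on the bench; may be absent.
- pocket0 (a point): centre of the floor of pocket 0 of the board (floor 12.5 mm above the bench; z up). Round pocket, 47 mm bore, 13.5 mm deep, open at the top. Three sprung steel balls stand 3.3 mm out of its wall, 8.5 mm over its floor. Pockets are alike and 70 mm apart.
- pocket1 (a point): centre of the floor of pocket 1. A disc set loosely into a pocket rests on the balls, underside 7 to 9 mm over the floor, nearly all of its neck above the board.
- pocket2 (a point): centre of the floor of pocket 2. Some 8 to 16 N straight down on a disc's top snaps its flange past the balls: underside on the floor, top 0.5 mm below the board's top; the balls then hold it.
- pocket3 (a point): centre of the floor of pocket 3, like the others
- pusher: hand pusher standing upright: a steel foot of 34 mm diameter, 16 mm high, with a wooden handle of 26 mm diameter above it; 100 mm high in all, about 0.3 kg. Origin: centre of the foot's underside; z up along the handle.
- mat: the pusher's place: fixed square cork mat, 100 x 100 x 4 mm. Origin: centre of its underside, on the bench.
- cover (a joint): angle of the clear hinged cover in rad: 0 shut (flat over the pockets), growing as it opens, upright at 1.57, stop at 2.25. Starts open at 1.85 to 2.2. Its hinge is a little stiff: it falls shut softly from under about 0.7 and stays where it is left above that. It cannot shut on a disc that stands proud.
- cover_hinge (a point): middle of the cover's hinge axis, 30 mm above the bench; the axis runs along the board's y.
- cover_edge (a point): middle of the cover's free edge, 102 mm from the hinge axis. The cover is a plate 264 mm long (along the hinge) and 5 mm thick with the hinge axis in its mid-plane.
- latch (a joint): angle of the quarter-turn latch in rad: 0 unlocked (steel nose and knob wing lie along the board's y, nose to +y), growing clockwise seen from above, 1.571 locked (nose over the cover's edge, pointing to the board's +x; hard stop). Starts at 0 to 0.2. Stiff (0.04 N m); from about 1.4 on a spring pulls it on into its detent, where the knob drops 3 mm.
- latch_grip (a point): on the latch's axis, mid-height of its wing grip: a black upright bar 42 mm long, 12 mm thick, 24 mm high (12 mm above and below this point), clear of the board and of the shut cover (the wing's underside is 12 mm above the shut cover's top, 9 mm when dropped). x is across the bar, y along it towards the nose.
- crock: bystander: empty terracotta cup, 90 mm across, 90 mm high. Origin: on its underside or axis. Leave it alone.
- glaze_brush: bystander: brush lying on the bench. Origin: on its underside or axis. Leave it alone.
- trim_spatula: bystander: spatula lying on the bench. Origin: on its underside or axis. Leave it alone.
- rib: bystander: flat wooden rib, 50 x 100 x 6 mm. Origin: on its underside or axis. Leave it alone.
- bowl: bystander: white bowl, 120 mm across, 50 mm high. Origin: on its underside or axis. Leave it alone.
- glaze_jar: bystander: closed jar, 70 mm across, 90 mm high. Origin: on its underside or axis. Leave it alone.
- chuck: bystander: terracotta ring, 70 mm across, 30 mm high. Origin: on its underside or axis. Leave it alone.
Mind the look-alikes: they are no part of the job. What is shaped like the disc_b but pink is not meant.

How it is judged:
By the outcome, as a careful person would: the job done as asked, in the order asked, and still so for the second after the job is handed in, with the robot touching nothing.
Of disc_a, disc_b, disc_c, disc_d only 3 to 4 are there at a start; the rules pass over those that are not, and their reading is None.
At some moment in a run one of disc_a, disc_b, disc_c, disc_d may be knocked a few centimetres aside while the robot is not near it.
It also fails if it takes over 210 s, if anything falls off the work surface, if the arm or the gripper's body presses on something with over 40 N, if the wrist force passes 120 N, or if a joint passes its speed limit or range.

### The arm

A 6-joint arm with a two-finger parallel gripper is mounted at the origin on the work surface. World frame = base frame: x ahead of the robot, y to its left, z up, the work surface at z = 0. Lengths are in m, angles in degrees, forces in N, time in s.
With the tool pointing down it reaches from about 0.4 to 0.825 m from the base axis. Payload 7 kg.
Tool frame: the origin (TCP) lies at the very end of the fingers, on their centre line; the grasp point (between the pads) lies 19 mm behind it; z points along the fingers, y is the line along which they close (so a half turn about z gives the same grasp; the last joint's range is limited). The gripper opens to 88 mm and grips with 3 to 60 N. Pads are 19 mm wide; open, the fingers measure 130 mm over their backs; the gripper's body (78 mm by 193 mm) begins 47 mm behind the grasp point.
Start: joints at [-55.113, 20.546, 0.682, 0, -70.136, -16.507], TCP at [0.213, -0.641, 0.227] pointing down, gripper open.
Joint ranges: [-176.03, 176.03], [-82.01, 121.73], [-58.28, 71.71], [-173.87, 95.51], [-174.79, -0.11], [-173.66, 173.66]. Speed limits (degrees/s): [136.94, 136.94, 172.46, 180, 180, 180].

### API

Orientations are given as [roll, pitch, yaw] about the fixed x, y, z axes, in that order (R = Rz(yaw) Ry(pitch) Rx(roll)).
In Python, from plant import r gives the robot as it stands. The module is installed in compiled form; this text tells all that it offers.
- The arm moves only by the tool jog_arm, never from a script. Its arguments are lists of equal length, an entry for each row: "travel": the shift along the tool's x, y, z each as a share of 50 cm, from -1 to 1, a list of three; "dr": the turn, a rotation vector about the tool's x, y, z each as a share of 360 degrees, from -1 to 1, a list of three; "claw": the opening, from 0 (shut) to 1 (fully open). A call has exactly 10 rows; each row is the pose to reach, as a shift and turn from the pose commanded when the call began, along the tool's axes at that moment, turning the shorter way round; what a row does not reach only later rows make up. A row lasts 1/8 s, in which the tool goes at most 62.5 mm and 10.7 degrees, less where a joint would pass 70% of its speed; a pose out of reach is approached as far as the arm can. A call with a number of a shift or a turn outside -1 to 1 is refused whole. A call with a gripper value outside its range is refused whole. The fingers move at their own pace and stop on an object; "newtons" is the grip in N (left out, the last holds). Time passes only in rows, so rows that repeat a pose let the fingers close, or fill a call up. It gives the time, the measured TCP pose, the force, the opening and the grip force at its end, in the units of the state.
- r.get_state(): the state, without advancing time (a new reading comes with each control period).
- r.capture(name): name is "side" or "top"; returns a dict with "pixels" (420x560x3 uint8, red, green, blue), "range_z" (420x560 float32, m along the optical axis (not along the pixel's ray), 0 where there is no reading), "fx", "fy", "cx", "cy" (pixels), "dist_coeffs" ([k1, k2, p1, p2, k3] as OpenCV has them; the pictures are not rectified), "position" and "attitude" of the camera in the world. Camera axes: x right, y up, looking along -z (the intrinsics and any distortion apply to the point x, -y, -z); pixel columns grow to the right and rows downward; lengths in m; the calibration is good to about 2 mm. A picture is of the moment at which its call begins.
- r.close_job(): hands the job in; it is judged then, once.
Trained networks look in the newest picture that a camera, given by its name, has taken for a name from the list of things; names that differ only in an ending like _2 or _b are one class to them, and where a whole thing is asked for, a point or a joint stands for the part that bears it (a point fixed in the world has none). Each returns a list of dicts, best first, with "conf" (0 to 1); they miss things now and then, are a little off and sometimes report something else, mostly with a low value. They report only what shows in the picture. A call takes as long as a camera call. They do not tell look-alikes from the thing itself.
- r.boxes_of(name, camera): "extent" ([left, top, right, bottom] in pixels, round what is visible of it).
- r.regions_of(name, camera): "pixels" (420x560 bool, what is visible of it) and "extent" ([left, top, right, bottom] in pixels, round what is visible of it).
- r.tip_of(name, camera): "at" ([column, row] in pixels: a listed point, or the origin of a listed thing).
The state is a dict: "time_s": time; "joints": joint angles; "qd": joint speeds; "joint_torque": joint torques, N m; "tcp_pos": TCP position; "eef_rot": TCP orientation; "contact_force": force on the tool from outside, world axes, zero at the start; "moment": the same for the moment, N m; "gripper_width": finger opening in m; "gripper_force": force on a finger pad.
Only numpy, scipy, OpenCV 4.12 (cv2) and the standard library are available. Lean on these libraries where they do the work, as an engineer would, in place of code of your own. Each camera call takes 0.05 s, during which the arm holds its last target. There are 200 camera calls.

## Working session

There is one attempt and no reset: what is moved stays moved. The work goes in short steps, Python scripts to look and compute and a tool call to move; the robot and the scene stay as the last step left them, time stands still between calls to the robot, and variables do not carry over. Pictures are saved under pics/ and viewed, at most 14 in all, crops included, and the job is handed in when it is done.

Besides the shell and the picture viewer there is one more tool, called after ">>>" in YAML: its name, and indented under it one key for each argument. jog_arm: Moves the arm, as the interface text tells. Its arguments: {"type":"object","properties":{"travel":{"type":"array"},"dr":{"type":"array"},"claw":{"type":"array"},"newtons":{"type":"number"}},"required":["travel","dr","claw"]}

```bash
mkdir -p pics; cat > h.py <<'E'
import numpy as np, cv2
from scipy.spatial.transform import Rotation as R
from plant import r
def K(c): return np.array([[c['fx'],0,c['cx']],[0,c['fy'],c['cy']],[0,0,1.]])
def att(c):
    a=np.array(c['attitude'],float)
    return a if a.shape==(3,3) else R.from_euler('xyz',a,degrees=True).as_matrix()
def world(c,uv,d=None,z=None):
    """pixels -> world, by depth d or on plane z"""
    uv=np.atleast_2d(np.array(uv,float))
    n=cv2.undistortPoints(uv[:,None],K(c),np.array(c['dist_coeffs'],float))[:,0]
    ray=np.c_[n[:,0],-n[:,1],-np.ones(len(n))]@att(c).T
    p=np.array(c['position'])
    if z is not None: d=(z-p[2])/ray[:,2]
    return p+ray*np.reshape(d,(-1,1))
def cloud(c):
    v,u=np.mgrid[:420,:560]
    P=world(c,np.c_[u.ravel(),v.ravel()],c['range_z'].ravel()).reshape(420,560,3)
    P[c['range_z']==0]=np.nan
    return P
def save(c,name): cv2.imwrite('pics/'+name,c['pixels'][:,:,::-1])
E
python3 - <<'E'
from h import *
print({k:np.round(v,3) for k,v in r.get_state().items()})
for n in ('top','side'):
    c=r.capture(n); save(c,n+'0.png'); print(n,c['position'],c['attitude'],c['fx'],c['dist_coeffs'])
    for t in ['board','disc_a','pusher','mat','pocket0','pocket1','pocket2','pocket3','cover_hinge','cover_edge','latch_grip']:
        print(t,[(np.round(x['at']).tolist(),round(x['conf'],2)) for x in r.tip_of(t,n)])
E
```

```text
{'time_s': np.float64(0.0), 'joints': array([-5.5111e+01,  2.0590e+01,  6.3400e-01, -2.1000e-02, -7.0135e+01,
       -1.6506e+01]), 'qd': array([ 0.04 ,  0.062,  0.021, -0.087,  0.104,  0.059]), 'joint_torque': array([ 1.0000e-03, -5.8272e+01,  2.9308e+01,  6.9980e+00,  7.0000e-03,
       -0.0000e+00]), 'tcp_pos': array([ 0.213, -0.64 ,  0.226]), 'eef_rot': array([ 1.79906e+02, -8.00000e-03, -1.61624e+02]), 'contact_force': array([-0.72 , -0.149, -0.148]), 'moment': array([ 0.005, -0.016,  0.055]), 'gripper_force': np.float64(0.0), 'gripper_width': np.float64(0.087)}
top [0.40398032 0.01407252 0.98967129] [  9.7647331   -1.28934927 -91.23124509] 379.1646721189328 [-0.06057322  0.          0.          0.          0.        ]
board [([262.0, 227.0], 0.73), ([446.0, 254.0], 0.57)]
disc_a [([372.0, 309.0], 0.81), ([402.0, 304.0], 0.8), ([186.0, 288.0], 0.61), ([347.0, 271.0], 0.57), ([389.0, 244.0], 0.52), ([175.0, 247.0], 0.47), ([383.0, 269.0], 0.46), ([304.0, 224.0], 0.34)]
pusher [([162.0, 185.0], 0.59)]
mat [([187.0, 290.0], 0.68), ([161.0, 191.0], 0.56)]
pocket0 [([224.0, 230.0], 0
[... 780 characters left out ...]
321.0], 0.53), ([252.0, 314.0], 0.49), ([421.0, 198.0], 0.43)]
pusher [([179.0, 288.0], 0.92)]
mat [([184.0, 294.0], 0.96)]
pocket0 [([266.0, 264.0], 0.97), ([304.0, 214.0], 0.83), ([293.0, 231.0], 0.74), ([279.0, 245.0], 0.56)]
pocket1 [([266.0, 264.0], 0.97), ([304.0, 214.0], 0.83), ([293.0, 231.0], 0.74), ([279.0, 245.0], 0.56)]
pocket2 [([266.0, 264.0], 0.97), ([304.0, 214.0], 0.83), ([293.0, 231.0], 0.74), ([279.0, 245.0], 0.56)]
pocket3 [([266.0, 264.0], 0.97), ([304.0, 214.0], 0.83), ([293.0, 231.0], 0.74), ([279.0, 245.0], 0.56)]
cover_hinge [([265.0, 224.0], 0.61), ([250.0, 315.0], 0.21)]
cover_edge [([258.0, 190.0], 0.75)]
latch_grip [([312.0, 234.0], 0.73), ([293.0, 245.0], 0.66)]
```

View pics/top0.png

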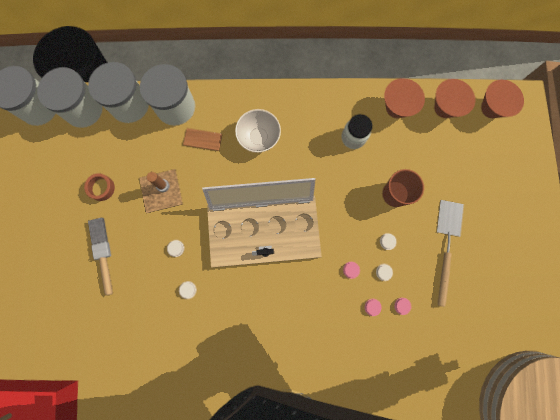

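View pics/side0.png

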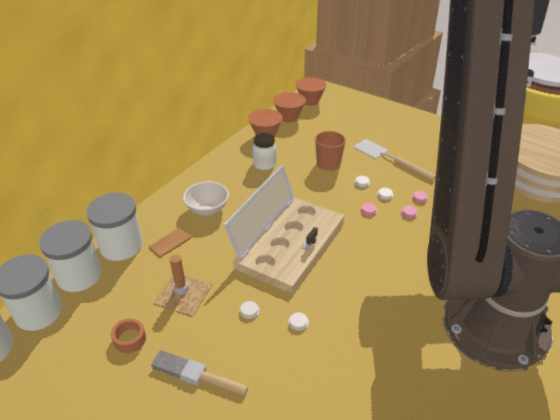

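```bash
cat > m.py <<'E'
from h import *
def discs(n,c):
    P=cloud(c); im=c['pixels'].astype(int)
    hsv=cv2.cvtColor(c['pixels'],cv2.COLOR_RGB2HSV)
    m=((hsv[...,1]<60)&(hsv[...,2]>150)).astype(np.uint8)
    k,l,s,ce=cv2.connectedComponentsWithStats(m)
    out=[]
    for i in range(1,k):
        if 40<s[i,4]<700:
            w=world(c,ce[i],z=.011)[0]
            z=np.nanmedian(P[...,2][l==i])
            if .3<np.hypot(*w[:2])<.9 and z<.06: out.append((w[:2].round(4),s[i,4],round(z,4),ce[i].round(1)))
    return out
E
python3 - <<'E'
from m import *
for n in ('top','side'):
    c=r.capture(n); P=cloud(c)
    print(n)
    for d in discs(n,c): print('disc',*d)
    for t,z in [('pocket0',.0125),('mat',0),('pusher',.004),('cover_hinge',.03),('latch_grip',.057),('bowl',0),('glaze_jar',0),('chuck',0),('crock',0)]:
        for x in r.tip_of(t,n): print(t,world(c,x['at'],z=z)[0][:2].round(4),round(x['conf'],2))
    for t,lo,hi in [('board',.022,.03),('mat',.002,.007),('pusher',.09,.105),('latch_grip',.045,.09),('cover_edge',.04,.2)]:
        g=r.regions_of(t,n)
        for x in g[:2]:
            m=x['pixels']&(P[...,2]>lo)&(P[...,2]<hi); q=P[m]
            if len(q)<5: print(t,'few',x['conf']);continue
            re=cv2.minAreaRect(q[:,:2].astype(np.float32))
            print(t,round(x['conf'],2),len(q),'mean',q.mean(0).round(4),'rect',np.round(re[0],4),np.round(re[1],4),round(re[2],2),'zmax',q[:,2].max().round(4), 'zmed',np.median(q[:,2]).round(4))
E
```

```text
top
disc [ 0.4829 -0.2869] 177 0.0121 [388.4 241.2]
disc [0.4763 0.2667] 211 0.0113 [175. 248.]
disc [0.4741 0.4614] 220 0.0193 [100.2 250. ]
disc [ 0.4042 -0.2719] 185 0.012 [384.7 271.9]
disc [0.3705 0.2338] 214 0.0117 [187.1 289.6]
pocket0 [0.5225 0.1347] 0.83
pocket0 [0.5394 0.0013] 0.69
pocket0 [0.5213 0.0824] 0.69
pocket0 [ 0.5299 -0.0623] 0.63
mat [0.6325 0.3047] 0.84
mat [0.4606 0.0409] 0.33
pusher [0.6509 0.3144] 0.73
pusher [ 0.4112 -0.2761] 0.26
cover_hinge [0.5752 0.0511] 0.55
cover_hinge [0.6281 0.3001] 0.22
latch_grip [0.4599 0.0334] 0.49
latch_grip [0.6346 0.0504] 0.43
latch_grip [ 0.5269 -0.0559] 0.19
bowl [0.7787 0.0492] 0.75
bowl [ 0.4724 -0.2857] 0.15
bowl [0.6381 0.0461] 0.15
glaze_jar [ 0.7708 -0.2102] 0.71
chuck [0.6448 0.4741] 0.56
chuck [0.5283 0.1401] 0.5
board 0.7 4842 mean [0.5055 0.0385 0.0254] rect [0.514  0.0387] [0.156  0.2798] 4.14 zmax 0.03 zmed 0.0254
mat 0.65 844 mean [0.6253 0.3116 0.004 ] rect [0.6308 0.3125] [0.1011 0.0995] 13.6 zmax 0.007 zmed 0.0039
mat 0.55 33 mean [ 0.4797 -0.2765  0.0045] rect [ 0.4822 -0.2823] [0.0419 0.0339] 15.14 zmax 0.0
[... 1217 characters left out ...]
huck [0.6465 0.4701] 0.89
chuck [ 0.4977 -0.0228] 0.18
crock [ 0.6134 -0.3211] 0.93
crock [ 0.7147 -0.0781] 0.4
board 0.74 3833 mean [0.5071 0.0513 0.0266] rect [0.5161 0.0364] [0.1616 0.2877] 3.96 zmax 0.03 zmed 0.0267
mat 0.89 1004 mean [0.6253 0.3179 0.0044] rect [0.6309 0.3121] [0.1002 0.106 ] 10.84 zmax 0.007 zmed 0.0044
pusher 0.94 85 mean [0.6404 0.311  0.1   ] rect [0.6415 0.3082] [0.0211 0.0228] 35.52 zmax 0.105 zmed 0.1017
pusher few 0.67
latch_grip few 0.49
latch_grip 0.46 146 mean [0.458  0.0389 0.0602] rect [0.4591 0.0378] [0.0155 0.0557] 3.42 zmax 0.0717 zmed 0.0623
cover_edge 0.84 2606 mean [0.5991 0.0547 0.0864] rect [0.5998 0.0422] [0.0421 0.2723] 3.59 zmax 0.1321 zmed 0.087
```

```bash
cat > g.py <<'E'
import sys
from h import *
# python3 g.py yaw x y z [x y z ...] : shares for each waypoint, tool straight down
def go(yaw,pts):
    s=r.get_state(); p=np.array(s['tcp_pos']); T=R.from_euler('xyz',s['eef_rot'],degrees=True)
    G=R.from_euler('xyz',[180,0,yaw],degrees=True)
    rv=np.degrees((T.inv()*G).as_rotvec())/360
    print('t',round(s['time_s'],2),'tcp',p.round(4),'rpy',np.round(s['eef_rot'],2),'F',np.round(s['contact_force'],1),'w',round(s['gripper_width'],4),'j6',round(s['joints'][5],1))
    for q in pts: print(q,'travel',(T.inv().apply(np.array(q)-p)/.5).round(4).tolist(),'dr',rv.round(4).tolist())
if __name__=='__main__':
    a=[float(v) for v in sys.argv[1:]]
    go(a[0],np.reshape(a[1:],(-1,3)))
E
python3 g.py -176 .483 -.285 .15  .483 -.285 .03 .483 -.285 .008
```

```text
t 2.7 tcp [ 0.2128 -0.6406  0.2266] rpy [-180.      0.   -161.62] F [ 0.5 -0.3 -0. ] w 0.0876 j6 -16.5
[ 0.483 -0.285  0.15 ] travel [-0.737, 0.5045, 0.1532] dr [-0.0, 0.0, 0.0399]
[ 0.483 -0.285  0.03 ] travel [-0.737, 0.5045, 0.3932] dr [-0.0, 0.0, 0.0399]
[ 0.483 -0.285  0.008] travel [-0.737, 0.5045, 0.4372] dr [-0.0, 0.0, 0.0399]
```

>>> jog_arm:
  travel:
    - [-0.737, 0.5045, 0.1532]
    - [-0.737, 0.5045, 0.1532]
    - [-0.737, 0.5045, 0.1532]
    - [-0.737, 0.5045, 0.1532]
    - [-0.737, 0.5045, 0.1532]
    - [-0.737, 0.5045, 0.1532]
    - [-0.737, 0.5045, 0.1532]
    - [-0.737, 0.5045, 0.1532]
    - [-0.737, 0.5045, 0.27]
    - [-0.737, 0.5045, 0.37]
  dr:
    - [0, 0, 0.04]
    - [0, 0, 0.04]
    - [0, 0, 0.04]
    - [0, 0, 0.04]
    - [0, 0, 0.04]
    - [0, 0, 0.04]
    - [0, 0, 0.04]
    - [0, 0, 0.04]
    - [0, 0, 0.04]
    - [0, 0, 0.04]
  claw: [0.62, 0.62, 0.62, 0.62, 0.62, 0.62, 0.62, 0.62, 0.62, 0.62]
  newtons: 20

```text
time_s: 3.95
tcp_pos: [0.4833, -0.2849, 0.0408]
eef_rot: [-180.0, 0.1, -176.0]
contact_force: [0.2, -0.1, 0.8]
gripper_width: 0.0546
gripper_force: 0.0
```

```bash
python3 - <<'E'
from m import *
a=[]
for n in ('side','top'):
    c=r.capture(n); a.append(c['pixels'][100:300,300:460] if n=='side' else c['pixels'][160:360,300:460])
    for d in discs(n,c): print(n,'disc',*d)
cv2.imwrite('pics/a.png',cv2.resize(np.hstack(a),None,fx=2.4,fy=2.4,interpolation=cv2.INTER_CUBIC)[:,:,::-1])
E
python3 g.py -176 .483 -.285 .03 .483 -.285 .008
```

```text
side disc [ 0.7845 -0.2256] 483 0.0419 [264.2 157.2]
side disc [ 0.4982 -0.4506] 95 0.0059 [382.2 152.4]
side disc [ 0.4038 -0.2687] 148 0.0129 [385.  193.3]
side disc [ 0.0016 -0.5389] 117 0.0291 [549.5 193.8]
side disc [0.4755 0.2703] 269 0.0122 [248.9 309.5]
side disc [0.3692 0.2382] 273 0.0122 [298.1 321.4]
side disc [0.4793 0.4569] 389 0.02 [191.7 369.6]
top disc [0.8633 0.248 ] 363 0.0585 [185.9 106.9]
top disc [0.642  0.2969] 41 0.0193 [165.3 185.4]
top disc [0.4744 0.4602] 262 0.0187 [100.6 249.9]
top disc [0.4763 0.2663] 217 0.0114 [175.2 248. ]
top disc [0.3704 0.2334] 210 0.0119 [187.3 289.7]
t 4.05 tcp [ 0.479  -0.2842  0.037 ] rpy [ 179.82   -0.49 -176.09] F [-0.6 -0.3  0.1] w 0.0547 j6 -75.5
[ 0.483 -0.285  0.03 ] travel [-0.0079, -0.0022, 0.0139] dr [0.0005, -0.0014, -0.0003]
[ 0.483 -0.285  0.008] travel [-0.0083, -0.0023, 0.0579] dr [0.0005, -0.0014, -0.0003]
```

View pics/a.png

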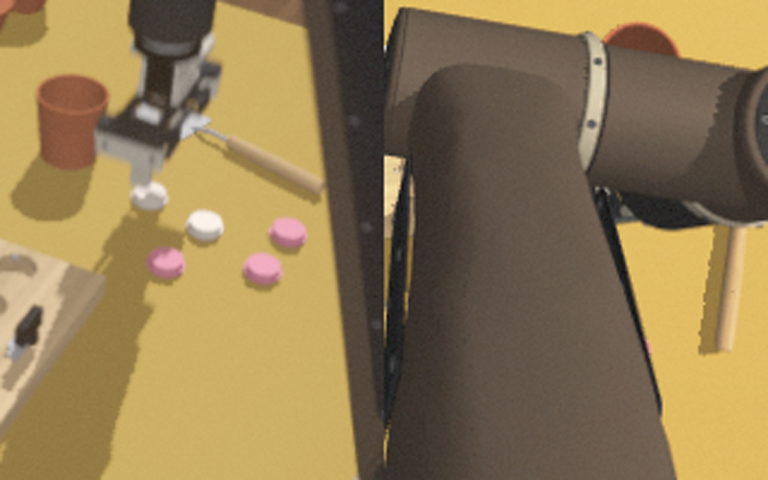

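>>> jog_arm:
  travel:
    - [0, 0, 0.04]
    - [0, 0, 0.068]
    - [0, 0, 0.068]
    - [0, 0, 0.068]
    - [0, 0, 0.068]
    - [0, 0, 0.068]
    - [0, 0, 0.068]
    - [0, 0, 0.068]
    - [0, 0, 0.068]
    - [0, 0, 0.068]
  dr:
    - [0, 0, 0]
    - [0, 0, 0]
    - [0, 0, 0]
    - [0, 0, 0]
    - [0, 0, 0]
    - [0, 0, 0]
    - [0, 0, 0]
    - [0, 0, 0]
    - [0, 0, 0]
    - [0, 0, 0]
  claw: [0.62, 0.62, 0.62, 0.62, 0.3, 0.3, 0.3, 0.3, 0.3, 0.3]
  newtons: 20

```text
time_s: 5.3
tcp_pos: [0.4833, -0.2851, 0.0081]
eef_rot: [-180.0, 0.0, -176.0]
contact_force: [-0.1, 1.0, 5.7]
gripper_width: 0.0368
gripper_force: 20.0
```

```bash
python3 g.py -176 .483 -.285 .07 .5359 -.0662 .07 .5359 -.0662 .034 .5359 -.0662 .028
```

```text
t 5.3 tcp [ 0.4833 -0.2851  0.0081] rpy [-1.7998e+02  4.0000e-02 -1.7600e+02] F [-0.1  1.   5.7] w 0.0368 j6 -75.5
[ 0.483 -0.285  0.07 ] travel [0.0006, 0.0002, -0.1238] dr [-0.0001, 0.0001, -0.0]
[ 0.5359 -0.0662  0.07  ] travel [-0.1355, 0.4293, -0.1239] dr [-0.0001, 0.0001, -0.0]
[ 0.5359 -0.0662  0.034 ] travel [-0.1354, 0.4293, -0.0519] dr [-0.0001, 0.0001, -0.0]
[ 0.5359 -0.0662  0.028 ] travel [-0.1354, 0.4293, -0.0399] dr [-0.0001, 0.0001, -0.0]
```

>>> jog_arm:
  travel:
    - [0, 0, -0.13]
    - [-0.0677, 0.2146, -0.13]
    - [-0.1355, 0.4293, -0.13]
    - [-0.1355, 0.4293, -0.13]
    - [-0.1355, 0.4293, -0.13]
    - [-0.1355, 0.4293, -0.13]
    - [-0.1355, 0.4293, -0.1]
    - [-0.1355, 0.4293, -0.08]
    - [-0.1355, 0.4293, -0.08]
    - [-0.1355, 0.4293, -0.08]
  dr:
    - [0, 0, 0]
    - [0, 0, 0]
    - [0, 0, 0]
    - [0, 0, 0]
    - [0, 0, 0]
    - [0, 0, 0]
    - [0, 0, 0]
    - [0, 0, 0]
    - [0, 0, 0]
    - [0, 0, 0]
  claw: [0.3, 0.3, 0.3, 0.3, 0.3, 0.3, 0.3, 0.3, 0.3, 0.3]

```text
time_s: 6.55
tcp_pos: [0.5356, -0.0668, 0.0474]
eef_rot: [-180.0, -0.0, -176.1]
contact_force: [-0.5, 0.1, -0.3]
gripper_width: 0.0368
gripper_force: 20.0
```

```bash
python3 - <<'E'
from m import *
c=r.capture('side'); P=cloud(c)
for d in discs('side',c): print('disc',*d)
cv2.imwrite('pics/b.png',cv2.resize(c['pixels'][160:310,210:410],None,fx=4,fy=4,interpolation=cv2.INTER_CUBIC)[:,:,::-1])
E
python3 g.py -176 .5359 -.0662 .034 .5359 -.0662 .028
```

```text
disc [ 0.5361 -0.4506] 365 0.0031 [371.2 148.5]
disc [ 0.7831 -0.2202] 402 0.0398 [263.5 158.2]
disc [ 0.4038 -0.2687] 148 0.0129 [385.  193.3]
disc [ 0.5483 -0.1064] 74 0.052 [310.4 205.8]
disc [0.865  0.2215] 77 0.0509 [138.3 229.9]
disc [0.4752 0.2707] 261 0.0121 [249.  309.7]
disc [0.3693 0.2376] 286 0.0118 [298.2 321.2]
disc [0.4777 0.4563] 345 0.0201 [192.5 369.8]
t 6.6 tcp [ 0.5357 -0.0666  0.0476] rpy [-179.99    0.   -176.06] F [-0.6 -0.8 -0.8] w 0.0365 j6 -99.8
[ 0.5359 -0.0662  0.034 ] travel [-0.0004, 0.0009, 0.0272] dr [-0.0, 0.0, -0.0002]
[ 0.5359 -0.0662  0.028 ] travel [-0.0004, 0.0009, 0.0392] dr [-0.0, 0.0, -0.0002]
```

View pics/b.png

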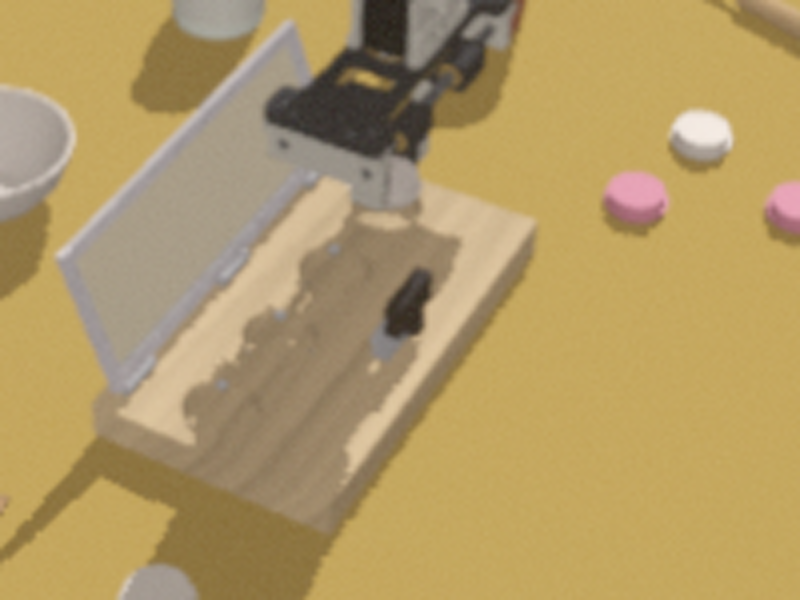

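>>> jog_arm:
  travel:
    - [0, 0, 0.02]
    - [0, 0, 0.03]
    - [0, 0, 0.034]
    - [0, 0, 0.036]
    - [0, 0, 0.036]
    - [0, 0, 0.036]
    - [0, 0, 0.036]
    - [0, 0, 0.036]
    - [0, 0, 0.036]
    - [0, 0, 0.036]
  dr:
    - [0, 0, 0]
    - [0, 0, 0]
    - [0, 0, 0]
    - [0, 0, 0]
    - [0, 0, 0]
    - [0, 0, 0]
    - [0, 0, 0]
    - [0, 0, 0]
    - [0, 0, 0]
    - [0, 0, 0]
  claw: [0.3, 0.3, 0.3, 0.3, 0.3, 0.3, 0.3, 0.3, 0.3, 0.3]

```text
time_s: 7.85
tcp_pos: [0.5357, -0.0661, 0.0296]
eef_rot: [180.0, 0.0, -176.0]
contact_force: [0.2, 0.5, -0.5]
gripper_width: 0.0367
gripper_force: 20.0
```

```bash
python3 - <<'E'
from m import *
c=r.capture('side')
print(world(c,[306.4,208.4],z=.0425))
cv2.imwrite('pics/c.png',cv2.resize(c['pixels'][180:255,255:355],None,fx=8,fy=8,interpolation=cv2.INTER_CUBIC)[:,:,::-1])
E
python3 g.py -176 .5359 -.0662 .034 .5359 -.0662 .028
```

```text
[[ 0.53271815 -0.05857227  0.0425    ]]
t 7.9 tcp [ 0.5357 -0.0661  0.0296] rpy [ 1.8000e+02  1.0000e-02 -1.7602e+02] F [-0.3 -0.1 -0. ] w 0.037 j6 -99.8
[ 0.5359 -0.0662  0.034 ] travel [-0.0004, -0.0001, -0.0088] dr [0.0, 0.0, -0.0001]
[ 0.5359 -0.0662  0.028 ] travel [-0.0004, -0.0001, 0.0032] dr [0.0, 0.0, -0.0001]
```

View pics/c.png

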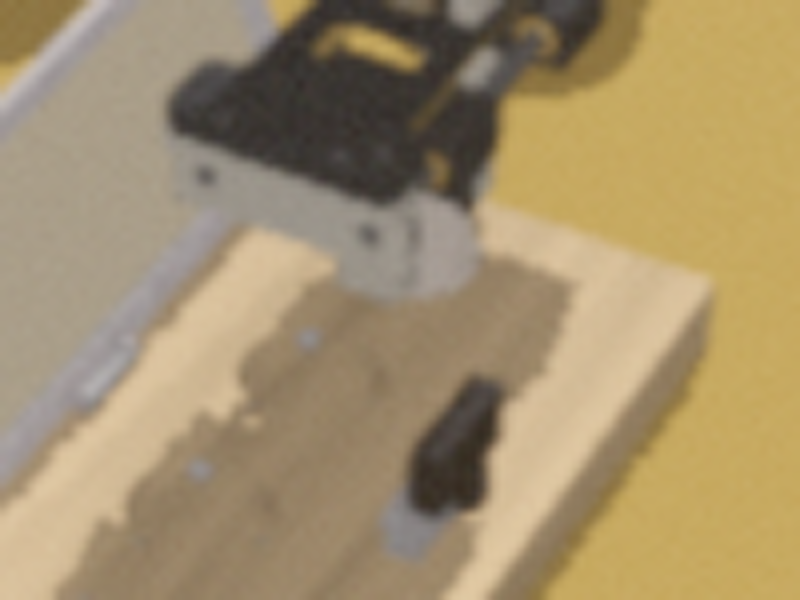

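>>> jog_arm:
  travel:
    - [0, 0, 0.002]
    - [0, 0, 0.003]
    - [0, 0, 0.004]
    - [0, 0, 0.004]
    - [0, 0, 0.004]
    - [0, 0, 0.004]
    - [0, 0, 0.004]
    - [0, 0, 0.004]
    - [0, 0, 0.004]
    - [0, 0, 0.004]
  dr:
    - [0, 0, 0]
    - [0, 0, 0]
    - [0, 0, 0]
    - [0, 0, 0]
    - [0, 0, 0]
    - [0, 0, 0]
    - [0, 0, 0]
    - [0, 0, 0]
    - [0, 0, 0]
    - [0, 0, 0]
  claw: [0.3, 0.3, 0.3, 0.3, 0.3, 0.3, 0.3, 0.3, 0.3, 0.3]

```text
time_s: 9.15
tcp_pos: [0.5359, -0.0661, 0.0278]
eef_rot: [180.0, 0.0, -176.0]
contact_force: [-1.8, 1.5, 5.5]
gripper_width: 0.0363
gripper_force: 20.0
```

>>> jog_arm:
  travel:
    - [0, 0, 0]
    - [0, 0, 0]
    - [0, 0, 0]
    - [0, 0, -0.105]
    - [0.2918, -0.3886, -0.105]
    - [0.2918, -0.3886, -0.105]
    - [0.2918, -0.3886, -0.105]
    - [0.2918, -0.3886, -0.105]
    - [0.2918, -0.3886, -0.105]
    - [0.2918, -0.3886, -0.03]
  dr:
    - [0, 0, 0]
    - [0, 0, 0]
    - [0, 0, 0]
    - [0, 0, 0]
    - [0, 0, 0]
    - [0, 0, 0]
    - [0, 0, 0]
    - [0, 0, 0]
    - [0, 0, 0]
    - [0, 0, 0]
  claw: [0.58, 0.58, 0.58, 0.58, 0.58, 0.58, 0.58, 0.58, 0.58, 0.58]

```text
time_s: 10.4
tcp_pos: [0.4059, -0.2713, 0.0444]
eef_rot: [-179.9, 0.4, -176.1]
contact_force: [1.5, 0.8, -0.8]
gripper_width: 0.051
gripper_force: 0.0
```

```bash
python3 - <<'E'
from m import *
c=r.capture('side'); P=cloud(c)
for d in discs('side',c): print('disc',*d)
m=np.linalg.norm(P[...,:2]-[.5359,-.0662],axis=2)<.016
print('placed disc z',np.nanpercentile(P[...,2][m],[10,50,90]).round(4))
cv2.imwrite('pics/d.png',cv2.resize(c['pixels'][150:300,240:440],None,fx=4,fy=4,interpolation=cv2.INTER_CUBIC)[:,:,::-1])
E
python3 g.py -176 .4041 -.2702 .03 .4041 -.2702 .008
```

```text
disc [ 0.5458 -0.4539] 302 0.0026 [368.8 147.1]
disc [ 0.784  -0.2247] 467 0.0418 [264.1 157.4]
disc [ 0.5477 -0.0839] 188 0.0327 [306.2 210.4]
disc [0.4755 0.2703] 269 0.0125 [248.9 309.5]
disc [0.3692 0.2377] 288 0.0119 [298.1 321.2]
disc [0.4775 0.4567] 357 0.02 [192.4 370. ]
placed disc z [0.0318 0.0341 0.0368]
t 10.45 tcp [ 0.4021 -0.2696  0.0388] rpy [ 1.7992e+02 -1.1000e-01 -1.7614e+02] F [-2.3  2.  -4.7] w 0.0507 j6 -75.5
[ 0.4041 -0.2702  0.03  ] travel [-0.0039, -0.0014, 0.0176] dr [0.0002, -0.0003, -0.0004]
[ 0.4041 -0.2702  0.008 ] travel [-0.004, -0.0015, 0.0616] dr [0.0002, -0.0003, -0.0004]
```

View pics/d.png

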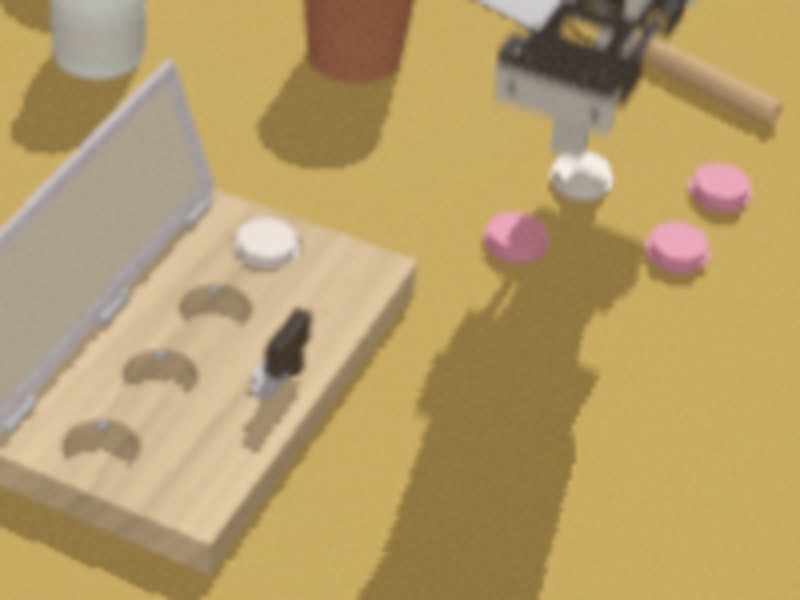

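>>> jog_arm:
  travel:
    - [0, 0, 0.04]
    - [0, 0, 0.069]
    - [0, 0, 0.069]
    - [0, 0, 0.069]
    - [0, 0, 0.069]
    - [0, 0, 0.069]
    - [0, 0, 0.069]
    - [0, 0, 0.069]
    - [0, 0, -0.05]
    - [0, 0, -0.06]
  dr:
    - [0, 0, 0]
    - [0, 0, 0]
    - [0, 0, 0]
    - [0, 0, 0]
    - [0, 0, 0]
    - [0, 0, 0]
    - [0, 0, 0]
    - [0, 0, 0]
    - [0, 0, 0]
    - [0, 0, 0]
  claw: [0.58, 0.58, 0.58, 0.3, 0.3, 0.3, 0.3, 0.3, 0.3, 0.3]

```text
time_s: 11.7
tcp_pos: [0.406, -0.2709, 0.076]
eef_rot: [-179.9, 0.3, -176.0]
contact_force: [0.1, -0.3, -0.4]
gripper_width: 0.0362
gripper_force: 20.0
```

>>> jog_arm:
  travel:
    - [-0.2914, 0.5285, 0]
    - [-0.2914, 0.5285, 0]
    - [-0.2914, 0.5285, 0]
    - [-0.2914, 0.5285, 0]
    - [-0.2914, 0.5285, 0]
    - [-0.2914, 0.5285, 0]
    - [-0.2914, 0.5285, 0.03]
    - [-0.2914, 0.5285, 0.055]
    - [-0.2914, 0.5285, 0.055]
    - [-0.2914, 0.5285, 0.055]
  dr:
    - [0, 0, 0]
    - [0, 0, 0]
    - [0, 0, 0]
    - [0, 0, 0]
    - [0, 0, 0]
    - [0, 0, 0]
    - [0, 0, 0]
    - [0, 0, 0]
    - [0, 0, 0]
    - [0, 0, 0]
  claw: [0.3, 0.3, 0.3, 0.3, 0.3, 0.3, 0.3, 0.3, 0.3, 0.3]

```text
time_s: 12.95
tcp_pos: [0.5305, 0.0029, 0.045]
eef_rot: [-180.0, -0.0, -176.1]
contact_force: [0.2, 0.5, -0.3]
gripper_width: 0.0367
gripper_force: 20.0
```

```bash
python3 g.py -176 .531 .0036 .0276
```

```text
t 12.95 tcp [0.5305 0.0029 0.045 ] rpy [-1.7999e+02 -2.0000e-02 -1.7607e+02] F [ 0.2  0.5 -0.3] w 0.0367 j6 -107.6
[0.531  0.0036 0.0276] travel [-0.0011, 0.0013, 0.0347] dr [-0.0, -0.0001, -0.0002]
```

Commanded pose agrees; lower.

>>> jog_arm:
  travel:
    - [0, 0, 0.012]
    - [0, 0, 0.022]
    - [0, 0, 0.027]
    - [0, 0, 0.03]
    - [0, 0, 0.032]
    - [0, 0, 0.034]
    - [0, 0, 0.035]
    - [0, 0, 0.035]
    - [0, 0, 0.035]
    - [0, 0, 0.035]
  dr:
    - [0, 0, 0]
    - [0, 0, 0]
    - [0, 0, 0]
    - [0, 0, 0]
    - [0, 0, 0]
    - [0, 0, 0]
    - [0, 0, 0]
    - [0, 0, 0]
    - [0, 0, 0]
    - [0, 0, 0]
  claw: [0.3, 0.3, 0.3, 0.3, 0.3, 0.3, 0.3, 0.3, 0.3, 0.3]

```text
time_s: 14.2
tcp_pos: [0.5313, 0.0038, 0.0284]
eef_rot: [180.0, 0.1, -176.0]
contact_force: [-0.4, 0.3, 7.9]
gripper_width: 0.0358
gripper_force: 20.0
```

```bash
python3 g.py -176 .531 .0036 .08 .4759 .2687 .08 .4759 .2687 .04; python3 - <<'E'
from m import *
for n in ('top','side'):
    c=r.capture(n)
    for d in discs(n,c): print(n,'disc',*d)
E
```

```text
t 14.2 tcp [0.5313 0.0038 0.0284] rpy [ 1.7999e+02  9.0000e-02 -1.7599e+02] F [-0.4  0.3  7.9] w 0.0358 j6 -107.6
[0.531  0.0036 0.08  ] travel [0.0006, -0.0003, -0.1031] dr [0.0, 0.0002, 0.0]
[0.4759 0.2687 0.08  ] travel [0.0734, 0.5363, -0.1032] dr [0.0, 0.0002, 0.0]
[0.4759 0.2687 0.04  ] travel [0.0735, 0.5363, -0.0232] dr [0.0, 0.0002, 0.0]
top disc [0.8639 0.2468] 335 0.0577 [186.4 106.7]
top disc [0.4763 0.4623] 219 0.0193 [ 99.8 249.1]
side disc [ 0.5359 -0.4508] 366 0.0026 [371.2 148.5]
side disc [ 0.5412 -0.0859] 128 0.0327 [308.7 210.9]
side disc [0.8624 0.2244] 96 0.0492 [138.2 230.9]
side disc [ 0.5314 -0.0142] 83 0.0329 [297.3 227.3]
side disc [0.4752 0.2706] 263 0.0122 [249.  309.6]
side disc [0.3692 0.2377] 288 0.0119 [298.2 321.2]
side disc [0.4806 0.4576] 296 0.0202 [190.9 369.5]
```

>>> jog_arm:
  travel:
    - [0, 0, 0]
    - [0, 0, 0]
    - [0, 0, -0.1]
    - [0.0734, 0.5363, -0.1]
    - [0.0734, 0.5363, -0.1]
    - [0.0734, 0.5363, -0.1]
    - [0.0734, 0.5363, -0.1]
    - [0.0734, 0.5363, -0.1]
    - [0.0734, 0.5363, -0.1]
    - [0.0734, 0.5363, -0.025]
  dr:
    - [0, 0, 0]
    - [0, 0, 0]
    - [0, 0, 0]
    - [0, 0, 0]
    - [0, 0, 0]
    - [0, 0, 0]
    - [0, 0, 0]
    - [0, 0, 0]
    - [0, 0, 0]
    - [0, 0, 0]
  claw: [0.56, 0.56, 0.56, 0.56, 0.56, 0.56, 0.56, 0.58, 0.58, 0.58]

```text
time_s: 15.55
tcp_pos: [0.4769, 0.2694, 0.0417]
eef_rot: [179.8, 0.2, -176.0]
contact_force: [0.1, 0.7, -0.5]
gripper_width: 0.051
gripper_force: 0.0
```

```bash
python3 - <<'E'
from m import *
c=r.capture('side'); P=cloud(c)
for d in discs('side',c): print('disc',*d)
for q in ([.5359,-.0662],[.531,.0036]):
  m=np.linalg.norm(P[...,:2]-q,axis=2)<.016
  print('placed z',np.nanpercentile(P[...,2][m],[10,50,90]).round(4))
cv2.imwrite('pics/e.png',cv2.resize(c['pixels'][180:360,190:390],None,fx=3.3,fy=3.3,interpolation=cv2.INTER_CUBIC)[:,:,::-1])
E
python3 g.py -176 .4759 .2687 .008
```

```text
disc [ 0.2213 -0.8019] 57 -0.6298 [500.2 130.8]
disc [ 0.1118 -0.5435] 133 0.0288 [513.1 179.9]
disc [0.6397 0.3094] 107 0.016 [180.6 288.8]
disc [0.499  0.2776] 460 0.0599 [238.3 307. ]
disc [0.3694 0.2375] 294 0.0119 [298.1 321.1]
placed z nan
placed z nan
t 15.6 tcp [0.4737 0.2661 0.0357] rpy [-179.88   -0.21 -176.13] F [-2.  -2.5 -5.6] w 0.0507 j6 -136.0
[0.4759 0.2687 0.008 ] travel [-0.0049, 0.0051, 0.0554] dr [-0.0003, -0.0006, -0.0004]
  return np.nanmean(a, axis, out=out, keepdims=keepdims)
```

View pics/e.png

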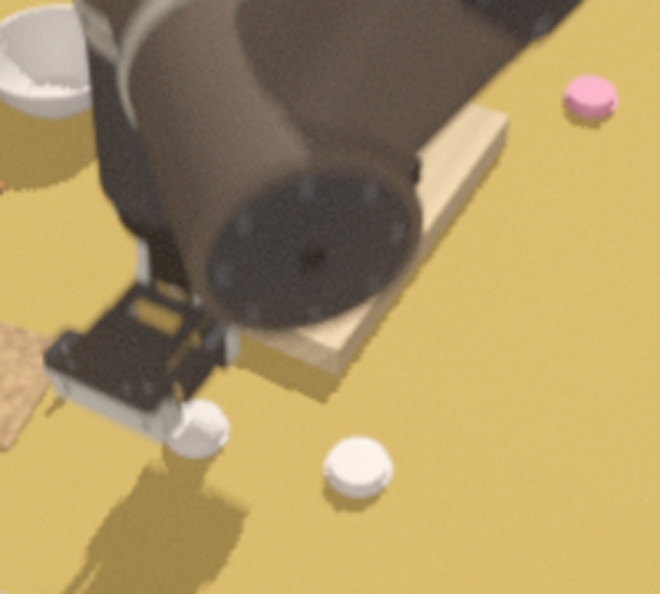

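>>> jog_arm:
  travel:
    - [0, 0, 0.02]
    - [0, 0, 0.05]
    - [0, 0, 0.064]
    - [0, 0, 0.064]
    - [0, 0, 0.064]
    - [0, 0, 0.064]
    - [0, 0, 0.064]
    - [0, 0, 0.064]
    - [0, 0, -0.05]
    - [0, 0, -0.06]
  dr:
    - [0, 0, 0]
    - [0, 0, 0]
    - [0, 0, 0]
    - [0, 0, 0]
    - [0, 0, 0]
    - [0, 0, 0]
    - [0, 0, 0]
    - [0, 0, 0]
    - [0, 0, 0]
    - [0, 0, 0]
  claw: [0.58, 0.58, 0.58, 0.58, 0.3, 0.3, 0.3, 0.3, 0.3, 0.3]

```text
time_s: 16.85
tcp_pos: [0.4772, 0.2704, 0.0736]
eef_rot: [179.8, 0.3, -176.0]
contact_force: [-0.0, 0.5, -0.4]
gripper_width: 0.0367
gripper_force: 20.0
```

>>> jog_arm:
  travel:
    - [-0.0727, -0.3966, 0]
    - [-0.0727, -0.3966, 0]
    - [-0.0727, -0.3966, 0]
    - [-0.0727, -0.3966, 0]
    - [-0.0727, -0.3966, 0]
    - [-0.0727, -0.3966, 0.03]
    - [-0.0727, -0.3966, 0.05]
    - [-0.0727, -0.3966, 0.05]
    - [-0.0727, -0.3966, 0.05]
    - [-0.0727, -0.3966, 0.05]
  dr:
    - [0, 0, 0]
    - [0, 0, 0]
    - [0, 0, 0]
    - [0, 0, 0]
    - [0, 0, 0]
    - [0, 0, 0]
    - [0, 0, 0]
    - [0, 0, 0]
    - [0, 0, 0]
    - [0, 0, 0]
  claw: [0.3, 0.3, 0.3, 0.3, 0.3, 0.3, 0.3, 0.3, 0.3, 0.3]

```text
time_s: 18.1
tcp_pos: [0.5256, 0.0736, 0.0453]
eef_rot: [180.0, 0.0, -176.0]
contact_force: [-0.0, 0.2, -0.6]
gripper_width: 0.037
gripper_force: 20.0
```

```bash
python3 g.py -176 .526 .0734 .0275
```

```text
t 18.1 tcp [0.5256 0.0736 0.0453] rpy [ 1.7999e+02  3.0000e-02 -1.7600e+02] F [-0.   0.2 -0.6] w 0.037 j6 -115.2
[0.526  0.0734 0.0275] travel [-0.0007, -0.0005, 0.0357] dr [0.0, 0.0001, 0.0]
```

>>> jog_arm:
  travel:
    - [0, 0, 0.012]
    - [0, 0, 0.022]
    - [0, 0, 0.027]
    - [0, 0, 0.03]
    - [0, 0, 0.032]
    - [0, 0, 0.034]
    - [0, 0, 0.035]
    - [0, 0, 0.035]
    - [0, 0, 0.035]
    - [0, 0, 0.035]
  dr:
    - [0, 0, 0]
    - [0, 0, 0]
    - [0, 0, 0]
    - [0, 0, 0]
    - [0, 0, 0]
    - [0, 0, 0]
    - [0, 0, 0]
    - [0, 0, 0]
    - [0, 0, 0]
    - [0, 0, 0]
  claw: [0.3, 0.3, 0.3, 0.3, 0.3, 0.3, 0.3, 0.3, 0.3, 0.3]

```text
time_s: 19.35
tcp_pos: [0.5253, 0.0733, 0.028]
eef_rot: [180.0, 0.0, -176.0]
contact_force: [-3.0, 0.8, 7.2]
gripper_width: 0.0362
gripper_force: 20.0
```

```bash
python3 g.py -176 .526 .0734 .08 .3699 .2357 .08 ; python3 - <<'E'
from m import *
for n in ('top','side'):
    c=r.capture(n)
    for d in discs(n,c): print(n,'disc',*d)
E
```

```text
t 19.35 tcp [0.5253 0.0733 0.028 ] rpy [ 1.8000e+02  1.0000e-02 -1.7601e+02] F [-3.   0.8  7.2] w 0.0362 j6 -115.2
[0.526  0.0734 0.08  ] travel [-0.0014, 0.0001, -0.104] dr [0.0, 0.0, -0.0]
[0.3699 0.2357 0.08  ] travel [0.2875, 0.3456, -0.104] dr [0.0, 0.0, -0.0]
top disc [0.8655 0.2455] 309 0.0585 [186.8 106.2]
top disc [ 0.6018 -0.048 ] 74 0.052 [295.9 198.1]
top disc [ 0.5382 -0.0667] 227 0.0317 [303.7 221.9]
top disc [0.3704 0.2337] 224 0.0114 [187.2 289.7]
side disc [ 0.5357 -0.4508] 370 0.0028 [371.3 148.5]
side disc [ 0.5415 -0.0898] 123 0.0338 [309.4 210. ]
side disc [ 0.5352 -0.0132] 134 0.0336 [295.9 226.9]
side disc [0.5247 0.0586] 77 0.0315 [283.8 244.7]
side disc [0.3692 0.2377] 289 0.0113 [298.2 321.2]
side disc [0.4862 0.4605] 187 0.02 [187.8 369.2]
```

>>> jog_arm:
  travel:
    - [0, 0, 0]
    - [0, 0, 0]
    - [0, 0, -0.1]
    - [0.288, 0.3455, -0.1]
    - [0.288, 0.3455, -0.1]
    - [0.288, 0.3455, -0.1]
    - [0.288, 0.3455, -0.1]
    - [0.288, 0.3455, -0.1]
    - [0.288, 0.3455, -0.025]
    - [0.288, 0.3455, -0.025]
  dr:
    - [0, 0, 0]
    - [0, 0, 0]
    - [0, 0, 0]
    - [0, 0, 0]
    - [0, 0, 0]
    - [0, 0, 0]
    - [0, 0, 0]
    - [0, 0, 0]
    - [0, 0, 0]
    - [0, 0, 0]
  claw: [0.56, 0.56, 0.56, 0.56, 0.56, 0.56, 0.56, 0.58, 0.58, 0.58]

```text
time_s: 20.7
tcp_pos: [0.369, 0.2337, 0.0384]
eef_rot: [-179.8, -0.2, -176.1]
contact_force: [-1.0, -0.4, 0.6]
gripper_width: 0.0508
gripper_force: 0.0
```

```bash
python3 - <<'E'
from m import *
c=r.capture('side'); P=cloud(c)
for d in discs('side',c): print('disc',*d)
E
python3 g.py -176 .3699 .2357 .008
```

```text
disc [ 0.5398 -0.4508] 353 0.0026 [370.1 148.1]
disc [ 0.7862 -0.223 ] 446 0.0415 [263.2 157.4]
disc [ 0.059  -0.5381] 358 0.0289 [530.1 187. ]
disc [0.5488 0.0661] 86 0.0308 [274.  242.7]
disc [0.6396 0.3093] 109 0.0163 [180.6 288.8]
t 20.75 tcp [0.3697 0.2344 0.0396] rpy [-1.7985e+02 -1.0000e-01 -1.7605e+02] F [0.  0.  0.8] w 0.0506 j6 -144.4
[0.3699 0.2357 0.008 ] travel [-0.0007, 0.0027, 0.0632] dr [-0.0004, -0.0003, -0.0001]
```

>>> jog_arm:
  travel:
    - [0, 0, 0.02]
    - [0, 0, 0.05]
    - [0, 0, 0.064]
    - [0, 0, 0.064]
    - [0, 0, 0.064]
    - [0, 0, 0.064]
    - [0, 0, 0.064]
    - [0, 0, 0.064]
    - [0, 0, -0.05]
    - [0, 0, -0.06]
  dr:
    - [0, 0, 0]
    - [0, 0, 0]
    - [0, 0, 0]
    - [0, 0, 0]
    - [0, 0, 0]
    - [0, 0, 0]
    - [0, 0, 0]
    - [0, 0, 0]
    - [0, 0, 0]
    - [0, 0, 0]
  claw: [0.58, 0.58, 0.58, 0.58, 0.3, 0.3, 0.3, 0.3, 0.3, 0.3]

```text
time_s: 22.0
tcp_pos: [0.3711, 0.2374, 0.073]
eef_rot: [179.8, 0.2, -176.0]
contact_force: [0.4, 2.0, -0.3]
gripper_width: 0.0371
gripper_force: 20.0
```

>>> jog_arm:
  travel:
    - [-0.2888, -0.2053, 0]
    - [-0.2888, -0.2053, 0]
    - [-0.2888, -0.2053, 0]
    - [-0.2888, -0.2053, 0]
    - [-0.2888, -0.2053, 0]
    - [-0.2888, -0.2053, 0.03]
    - [-0.2888, -0.2053, 0.05]
    - [-0.2888, -0.2053, 0.05]
    - [-0.2888, -0.2053, 0.05]
    - [-0.2888, -0.2053, 0.05]
  dr:
    - [0, 0, 0]
    - [0, 0, 0]
    - [0, 0, 0]
    - [0, 0, 0]
    - [0, 0, 0]
    - [0, 0, 0]
    - [0, 0, 0]
    - [0, 0, 0]
    - [0, 0, 0]
    - [0, 0, 0]
  claw: [0.3, 0.3, 0.3, 0.3, 0.3, 0.3, 0.3, 0.3, 0.3, 0.3]

```text
time_s: 23.25
tcp_pos: [0.5211, 0.1435, 0.0454]
eef_rot: [180.0, 0.0, -176.0]
contact_force: [0.1, 0.3, -0.7]
gripper_width: 0.037
gripper_force: 20.0
```

```bash
python3 g.py -176 .5211 .1432 .0275
```

```text
t 23.25 tcp [0.5211 0.1435 0.0454] rpy [ 1.7998e+02  3.0000e-02 -1.7600e+02] F [ 0.1  0.3 -0.7] w 0.037 j6 -122.2
[0.5211 0.1432 0.0275] travel [0.0001, -0.0006, 0.0358] dr [0.0, 0.0001, 0.0]
```

>>> jog_arm:
  travel:
    - [0, 0, 0.012]
    - [0, 0, 0.022]
    - [0, 0, 0.027]
    - [0, 0, 0.03]
    - [0, 0, 0.032]
    - [0, 0, 0.034]
    - [0, 0, 0.035]
    - [0, 0, 0.035]
    - [0, 0, 0.035]
    - [0, 0, 0.035]
  dr:
    - [0, 0, 0]
    - [0, 0, 0]
    - [0, 0, 0]
    - [0, 0, 0]
    - [0, 0, 0]
    - [0, 0, 0]
    - [0, 0, 0]
    - [0, 0, 0]
    - [0, 0, 0]
    - [0, 0, 0]
  claw: [0.3, 0.3, 0.3, 0.3, 0.3, 0.3, 0.3, 0.3, 0.3, 0.3]

```text
time_s: 24.5
tcp_pos: [0.5211, 0.1433, 0.0282]
eef_rot: [180.0, 0.0, -176.0]
contact_force: [-2.2, -0.3, 6.5]
gripper_width: 0.0367
gripper_force: 20.0
```

```bash
python3 g.py -176 .5211 .1432 .16 .6415 .307 .16 .6415 .307 .048; python3 - <<'E'
from m import *
for n in ('top','side'):
    c=r.capture(n); P=cloud(c); d=np.linalg.norm(P[...,:2]-[.641,.306],axis=2)
    for lo,hi in ((.094,.106),(.03,.09)):
        m=(d<.03)&(P[...,2]>lo)&(P[...,2]<hi); q=P[m]
        if len(q): print(n,lo,len(q),'c',cv2.minEnclosingCircle(q[:,:2].astype(np.float32)),q.mean(0).round(4))
E
```

```text
t 24.5 tcp [0.5211 0.1433 0.0282] rpy [ 1.7999e+02  3.0000e-02 -1.7601e+02] F [-2.2 -0.3  6.5] w 0.0367 j6 -122.2
[0.5211 0.1432 0.16  ] travel [-0.0001, -0.0001, -0.2635] dr [0.0, 0.0001, -0.0]
[0.6415 0.307  0.16  ] travel [-0.2631, 0.3099, -0.2633] dr [0.0, 0.0001, -0.0]
[0.6415 0.307  0.048 ] travel [-0.263, 0.3099, -0.0393] dr [0.0, 0.0001, -0.0]
top 0.094 47 c ((0.642723798751831, 0.3049834370613098), 0.012417590245604515) [0.6447 0.3086 0.1033]
side 0.094 108 c ((0.6441564559936523, 0.3077654242515564), 0.01511780172586441) [0.6419 0.3079 0.1019]
side 0.03 216 c ((0.6415485739707947, 0.3081207871437073), 0.013080054894089699) [0.6368 0.3118 0.0612]
```

>>> jog_arm:
  travel:
    - [0, 0, 0]
    - [0, 0, 0]
    - [0, 0, -0.125]
    - [0, 0, -0.265]
    - [-0.264, 0.308, -0.265]
    - [-0.264, 0.308, -0.265]
    - [-0.264, 0.308, -0.265]
    - [-0.264, 0.308, -0.265]
    - [-0.264, 0.308, -0.265]
    - [-0.264, 0.308, -0.2]
  dr:
    - [0, 0, 0]
    - [0, 0, 0]
    - [0, 0, 0]
    - [0, 0, 0]
    - [0, 0, 0]
    - [0, 0, 0]
    - [0, 0, 0]
    - [0, 0, 0]
    - [0, 0, 0]
    - [0, 0, 0]
  claw: [0.56, 0.56, 0.56, 0.56, 0.56, 0.56, 0.56, 0.65, 0.65, 0.65]

```text
time_s: 25.85
tcp_pos: [0.6429, 0.3062, 0.1299]
eef_rot: [179.9, 0.2, -176.0]
contact_force: [-0.0, -0.1, -0.9]
gripper_width: 0.057
gripper_force: 0.0
```

```bash
python3 - <<'E'
from m import *
c=r.capture('side'); P=cloud(c)
for q in ([.5359,-.0662],[.531,.0036],[.526,.0734],[.5211,.1432]):
  m=np.linalg.norm(P[...,:2]-q,axis=2)<.016
  if np.isfinite(P[...,2][m]).any(): print('placed z',m.sum(),np.nanpercentile(P[...,2][m],[10,50,90]).round(4))
cv2.imwrite('pics/f.png',cv2.resize(c['pixels'][180:360,120:360],None,fx=3.3,fy=3.3,interpolation=cv2.INTER_CUBIC)[:,:,::-1])
E
python3 g.py -176 .642 .306 .046
```

```text
placed z 77 [0.0313 0.0335 0.0367]
placed z 85 [0.0315 0.034  0.0355]
placed z 97 [0.0313 0.0335 0.0359]
placed z 101 [0.0318 0.0336 0.0359]
t 25.9 tcp [0.6396 0.3043 0.1231] rpy [-179.93   -0.24 -176.09] F [-2.1 -2.5 -6.1] w 0.0568 j6 -127.1
[0.642 0.306 0.046] travel [-0.0056, 0.0032, 0.1543] dr [-0.0002, -0.0007, -0.0003]
```

View pics/f.png

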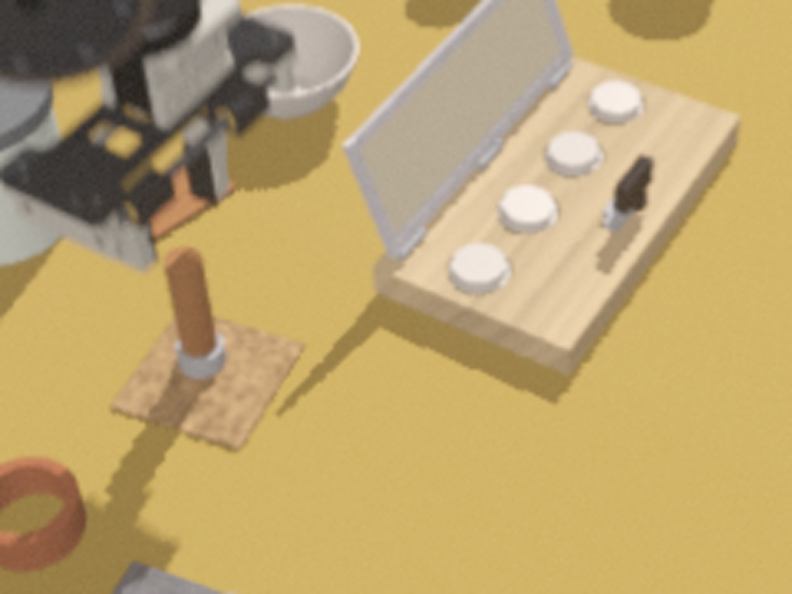

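>>> jog_arm:
  travel:
    - [0, 0, 0.05]
    - [0, 0, 0.12]
    - [0, 0, 0.163]
    - [0, 0, 0.163]
    - [0, 0, 0.163]
    - [0, 0, 0.163]
    - [0, 0, 0.163]
    - [0, 0, 0.163]
    - [0, 0, 0.163]
    - [0, 0, 0.163]
  dr:
    - [0, 0, 0]
    - [0, 0, 0]
    - [0, 0, 0]
    - [0, 0, 0]
    - [0, 0, 0]
    - [0, 0, 0]
    - [0, 0, 0]
    - [0, 0, 0]
    - [0, 0, 0]
    - [0, 0, 0]
  claw: [0.65, 0.65, 0.65, 0.65, 0.65, 0.1, 0.1, 0.1, 0.1, 0.1]
  newtons: 55

```text
time_s: 27.15
tcp_pos: [0.642, 0.3061, 0.0463]
eef_rot: [180.0, 0.0, -176.0]
contact_force: [-1.0, 0.1, 2.7]
gripper_width: 0.0254
gripper_force: 55.0
```

```bash
python3 g.py -176 .642 .306 .09 .5211 .1432 .09
```

```text
t 27.15 tcp [0.642  0.3061 0.0463] rpy [ 1.8000e+02  1.0000e-02 -1.7601e+02] F [-1.   0.1  2.7] w 0.0254 j6 -127.2
[0.642 0.306 0.09 ] travel [-0.0001, -0.0003, -0.0874] dr [0.0, 0.0, -0.0]
[0.5211 0.1432 0.09  ] travel [0.2638, -0.3083, -0.0875] dr [0.0, 0.0, -0.0]
```

>>> jog_arm:
  travel:
    - [0, 0, -0.1]
    - [0, 0, -0.107]
    - [0.2412, 0.0169, -0.107]
    - [0.2412, 0.0169, -0.107]
    - [0.2638, -0.3083, -0.107]
    - [0.2638, -0.3083, -0.107]
    - [0.2638, -0.3083, -0.107]
    - [0.2638, -0.3083, -0.083]
    - [0.2638, -0.3083, -0.083]
    - [0.2638, -0.3083, -0.083]
  dr:
    - [0, 0, 0]
    - [0, 0, 0]
    - [0, 0, 0]
    - [0, 0, 0]
    - [0, 0, 0]
    - [0, 0, 0]
    - [0, 0, 0]
    - [0, 0, 0]
    - [0, 0, 0]
    - [0, 0, 0]
  claw: [0.1, 0.1, 0.1, 0.1, 0.1, 0.1, 0.1, 0.1, 0.1, 0.1]

```text
time_s: 28.4
tcp_pos: [0.5211, 0.1438, 0.0873]
eef_rot: [-180.0, -0.0, -176.0]
contact_force: [0.6, -0.1, -1.3]
gripper_width: 0.0254
gripper_force: 55.0
```

```bash
python3 - <<'E'
from m import *
c=r.capture('side')
cv2.imwrite('pics/g.png',cv2.resize(c['pixels'][180:300,200:360],None,fx=5,fy=5,interpolation=cv2.INTER_CUBIC)[:,:,::-1])
E
python3 g.py -176 .5211 .1432 .068
```

```text
t 28.45 tcp [0.5212 0.144  0.0875] rpy [-1.7999e+02 -1.0000e-02 -1.7596e+02] F [ 0.4  0.  -3.3] w 0.0247 j6 -122.2
[0.5211 0.1432 0.068 ] travel [0.0003, -0.0015, 0.0389] dr [-0.0, -0.0, 0.0001]
```

View pics/g.png

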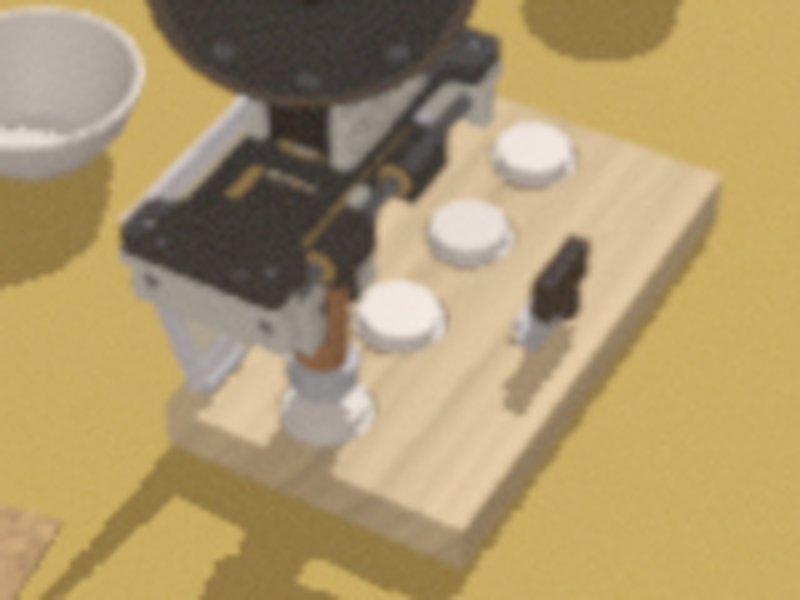

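>>> jog_arm:
  travel:
    - [0, -0.0015, 0.012]
    - [0, -0.0015, 0.02]
    - [0, -0.0015, 0.025]
    - [0, -0.0015, 0.029]
    - [0, -0.0015, 0.033]
    - [0, -0.0015, 0.037]
    - [0, -0.0015, 0.04]
    - [0, -0.0015, 0.042]
    - [0, -0.0015, 0.043]
    - [0, -0.0015, 0.043]
  dr:
    - [0, 0, 0]
    - [0, 0, 0]
    - [0, 0, 0]
    - [0, 0, 0]
    - [0, 0, 0]
    - [0, 0, 0]
    - [0, 0, 0]
    - [0, 0, 0]
    - [0, 0, 0]
    - [0, 0, 0]
  claw: [0.1, 0.1, 0.1, 0.1, 0.1, 0.1, 0.1, 0.1, 0.1, 0.1]

```text
time_s: 29.7
tcp_pos: [0.5213, 0.1423, 0.0677]
eef_rot: [-180.0, 0.0, -176.0]
contact_force: [-6.4, -0.8, 15.8]
gripper_width: 0.0256
gripper_force: 55.0
```

>>> jog_arm:
  travel:
    - [0, 0, -0.045]
    - [0, -0.07, -0.045]
    - [0, -0.14, -0.045]
    - [0, -0.14, -0.045]
    - [0, -0.14, -0.03]
    - [0, -0.14, -0.02]
    - [0, -0.14, -0.012]
    - [0, -0.14, -0.005]
    - [0, -0.14, 0.0]
    - [0, -0.14, 0.0]
  dr:
    - [0, 0, 0]
    - [0, 0, 0]
    - [0, 0, 0]
    - [0, 0, 0]
    - [0, 0, 0]
    - [0, 0, 0]
    - [0, 0, 0]
    - [0, 0, 0]
    - [0, 0, 0]
    - [0, 0, 0]
  claw: [0.1, 0.1, 0.1, 0.1, 0.1, 0.1, 0.1, 0.1, 0.1, 0.1]

```text
time_s: 30.95
tcp_pos: [0.5261, 0.0728, 0.0676]
eef_rot: [-180.0, 0.0, -176.0]
contact_force: [-6.9, -0.3, 15.4]
gripper_width: 0.0251
gripper_force: 55.0
```

```bash
python3 g.py -176 .526 .0734 .0661;  python3 - <<'E'
from m import *
c=r.capture('side'); P=cloud(c)
for q in ([.5359,-.0662],[.531,.0036],[.526,.0734],[.5211,.1432]):
  m=np.linalg.norm(P[...,:2]-q,axis=2)<.016
  if np.isfinite(P[...,2][m]).any(): print('placed z',m.sum(),np.nanpercentile(P[...,2][m],[10,50,90]).round(4))
E
```

```text
t 30.95 tcp [0.5261 0.0728 0.0676] rpy [-1.8000e+02  4.0000e-02 -1.7597e+02] F [-6.9 -0.3 15.4] w 0.0251 j6 -115.1
[0.526  0.0734 0.0661] travel [0.0001, 0.0012, 0.003] dr [-0.0, 0.0001, 0.0001]
placed z 85 [0.0314 0.034  0.036 ]
placed z 93 [0.0314 0.0341 0.0364]
placed z 392 [0.0366 0.1763 0.5111]
placed z 266 [0.0252 0.1767 0.4846]
```

Snapped home as well. Next two.

>>> jog_arm:
  travel:
    - [0, 0, -0.045]
    - [0, -0.07, -0.045]
    - [0, -0.14, -0.045]
    - [0, -0.14, -0.045]
    - [0, -0.14, -0.03]
    - [0, -0.14, -0.02]
    - [0, -0.14, -0.012]
    - [0, -0.14, -0.005]
    - [0, -0.14, 0.0]
    - [0, -0.14, 0.0]
  dr:
    - [0, 0, 0]
    - [0, 0, 0]
    - [0, 0, 0]
    - [0, 0, 0]
    - [0, 0, 0]
    - [0, 0, 0]
    - [0, 0, 0]
    - [0, 0, 0]
    - [0, 0, 0]
    - [0, 0, 0]
  claw: [0.1, 0.1, 0.1, 0.1, 0.1, 0.1, 0.1, 0.1, 0.1, 0.1]

```text
time_s: 32.25
tcp_pos: [0.531, 0.003, 0.0676]
eef_rot: [-180.0, 0.0, -176.0]
contact_force: [-7.7, 1.8, 18.8]
gripper_width: 0.0254
gripper_force: 55.0
```

>>> jog_arm:
  travel:
    - [0, 0, -0.045]
    - [0, -0.07, -0.045]
    - [0, -0.14, -0.045]
    - [0, -0.14, -0.045]
    - [0, -0.14, -0.03]
    - [0, -0.14, -0.02]
    - [0, -0.14, -0.012]
    - [0, -0.14, -0.005]
    - [0, -0.14, 0.0]
    - [0, -0.14, 0.0]
  dr:
    - [0, 0, 0]
    - [0, 0, 0]
    - [0, 0, 0]
    - [0, 0, 0]
    - [0, 0, 0]
    - [0, 0, 0]
    - [0, 0, 0]
    - [0, 0, 0]
    - [0, 0, 0]
    - [0, 0, 0]
  claw: [0.1, 0.1, 0.1, 0.1, 0.1, 0.1, 0.1, 0.1, 0.1, 0.1]

```text
time_s: 33.5
tcp_pos: [0.5359, -0.0668, 0.0677]
eef_rot: [-180.0, 0.0, -176.0]
contact_force: [-6.0, 2.1, 16.2]
gripper_width: 0.0255
gripper_force: 55.0
```

```bash
python3 g.py -176 .536 -.0661 .12 .5212 .306 .12 .642 .306 .12 .642 .306 .0465
```

```text
t 33.5 tcp [ 0.5359 -0.0668  0.0677] rpy [-1.7999e+02  5.0000e-02 -1.7597e+02] F [-6.   2.1 16.2] w 0.0255 j6 -99.7
[ 0.536  -0.0661  0.12  ] travel [-0.0003, 0.0014, -0.1047] dr [-0.0, 0.0001, 0.0001]
[0.5212 0.306  0.12  ] travel [-0.0231, 0.7458, -0.1048] dr [-0.0, 0.0001, 0.0001]
[0.642 0.306 0.12 ] travel [-0.2641, 0.7288, -0.1046] dr [-0.0, 0.0001, 0.0001]
[0.642  0.306  0.0465] travel [-0.264, 0.7289, 0.0424] dr [-0.0, 0.0001, 0.0001]
```

>>> jog_arm:
  travel:
    - [0, 0, -0.108]
    - [-0.0231, 0.745, -0.108]
    - [-0.0231, 0.745, -0.108]
    - [-0.0231, 0.745, -0.108]
    - [-0.0231, 0.745, -0.108]
    - [-0.0231, 0.745, -0.108]
    - [-0.0231, 0.745, -0.108]
    - [-0.264, 0.728, -0.108]
    - [-0.264, 0.728, -0.108]
    - [-0.264, 0.728, -0.108]
  dr:
    - [0, 0, 0]
    - [0, 0, 0]
    - [0, 0, 0]
    - [0, 0, 0]
    - [0, 0, 0]
    - [0, 0, 0]
    - [0, 0, 0]
    - [0, 0, 0]
    - [0, 0, 0]
    - [0, 0, 0]
  claw: [0.1, 0.1, 0.1, 0.1, 0.1, 0.1, 0.1, 0.1, 0.1, 0.1]

```text
time_s: 34.75
tcp_pos: [0.6448, 0.305, 0.1176]
eef_rot: [-179.9, -0.1, -176.1]
contact_force: [-1.0, 0.2, -4.3]
gripper_width: 0.0253
gripper_force: 55.0
```

```bash
python3 - <<'E'
from m import *
c=r.capture('side'); P=cloud(c)
for q in ([.5359,-.0662],[.531,.0036],[.526,.0734],[.5211,.1432],[.4759,.1]):
  m=np.linalg.norm(P[...,:2]-q,axis=2)<.014
  if np.isfinite(P[...,2][m]).any(): print('placed z',m.sum(),np.nanpercentile(P[...,2][m],[10,50,90]).round(4))
cv2.imwrite('pics/i.png',cv2.resize(c['pixels'][180:360,120:360],None,fx=3.3,fy=3.3,interpolation=cv2.INTER_CUBIC)[:,:,::-1])
E
python3 g.py -176 .642 .306 .0465
```

```text
placed z 59 [0.0243 0.0267 0.0286]
placed z 66 [0.0248 0.0265 0.0284]
placed z 71 [0.0245 0.0263 0.0286]
placed z 85 [0.0239 0.0264 0.0289]
placed z 78 [0.0251 0.0266 0.0291]
t 34.8 tcp [0.6428 0.3047 0.1177] rpy [-1.7993e+02 -1.3000e-01 -1.7611e+02] F [-1.1  0.2 -2.1] w 0.0256 j6 -127.1
[0.642  0.306  0.0465] travel [0.0011, 0.0028, 0.1425] dr [-0.0002, -0.0003, -0.0003]
```

View pics/i.png

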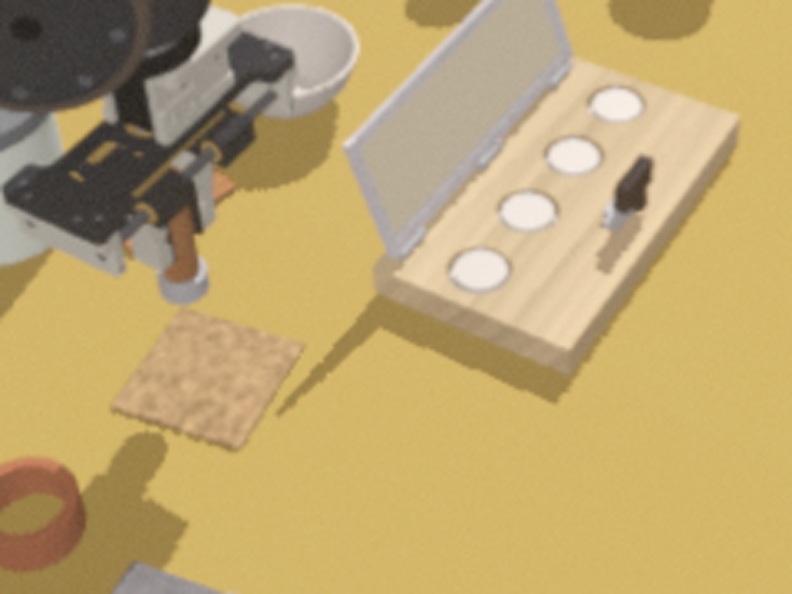

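>>> jog_arm:
  travel:
    - [0.0134, 0.009, 0.05]
    - [0.0134, 0.009, 0.1]
    - [0.0134, 0.009, 0.13]
    - [0.0134, 0.009, 0.141]
    - [0.0134, 0.009, 0.145]
    - [0.0134, 0.009, 0.1475]
    - [0.0134, 0.009, 0.1475]
    - [0.0134, 0.009, 0.1475]
    - [0.0134, 0.009, 0.1475]
    - [0.0134, 0.009, 0.1475]
  dr:
    - [0, 0, 0]
    - [0, 0, 0]
    - [0, 0, 0]
    - [0, 0, 0]
    - [0, 0, 0]
    - [0, 0, 0]
    - [0, 0, 0]
    - [0, 0, 0]
    - [0, 0, 0]
    - [0, 0, 0]
  claw: [0.1, 0.1, 0.1, 0.1, 0.1, 0.1, 0.1, 0.1, 0.1, 0.1]

```text
time_s: 36.05
tcp_pos: [0.6351, 0.3092, 0.0464]
eef_rot: [180.0, 0.0, -176.0]
contact_force: [1.1, -0.9, -2.7]
gripper_width: 0.0251
gripper_force: 55.0
```

```bash
python3 - <<'E'
from m import *
# cover plane from depth of side/top
for n in ('side','top'):
    c=r.capture(n); P=cloud(c)
    g=r.regions_of('cover_edge',n)
    if not g: continue
    q=P[g[0]['pixels']]; q=q[np.isfinite(q).all(1)&(q[:,2]>.04)&(q[:,2]<.15)]
    a=np.radians(4.05); u=(q[:,:2]-[.516,.0378])@np.array([np.cos(a),np.sin(a)]); v=(q[:,:2]-[.516,.0378])@np.array([-np.sin(a),np.cos(a)])
    k=np.polyfit(q[:,2],u,1); zm=np.percentile(q[:,2],99)
    print(n,g[0]['conf'],len(q),'u at z=.03',np.polyval(k,.03).round(4),'u at top',np.polyval(k,zm).round(4),zm.round(4),'angle',np.degrees(np.pi/2+np.arctan(k[0])),'v',np.percentile(v,[1,99]).round(3))
E
python3 g.py -176 .635 .310 .0463
```

```text
side 0.71 2610 u at z=.03 0.064 u at top 0.0991 0.1289 angle 109.5261005377646 v [-0.129  0.132]
top 0.73 2301 u at z=.03 0.0637 u at top 0.0987 0.1276 angle 109.72442061615692 v [-0.129  0.13 ]
t 36.25 tcp [0.6351 0.3092 0.0463] rpy [-180.      0.   -176.02] F [ 0.3  0.5 -3.1] w 0.0253 j6 -127.7
[0.635  0.31   0.0463] travel [0.0001, 0.0017, 0.0001] dr [-0.0, 0.0, -0.0]
```

>>> jog_arm:
  travel:
    - [0, 0, 0.001]
    - [0, 0, 0.001]
    - [0, 0, 0.001]
    - [0, 0, 0.001]
    - [0, 0, 0.001]
    - [0, 0, 0.001]
    - [0, 0, -0.04]
    - [0, 0, -0.12]
    - [0, 0, -0.24]
    - [0, 0, -0.24]
  dr:
    - [0, 0, 0]
    - [0, 0, 0]
    - [0, 0, 0]
    - [0, 0, 0]
    - [0, 0, 0]
    - [0, 0, 0]
    - [0, 0, 0]
    - [0, 0, 0]
    - [0, 0, 0]
    - [0, 0, 0]
  claw: [0.1, 0.65, 0.65, 0.65, 0.65, 0.65, 0.65, 0.65, 0.65, 0.65]

```text
time_s: 37.5
tcp_pos: [0.6379, 0.3108, 0.1728]
eef_rot: [179.7, 0.5, -176.0]
contact_force: [0.4, -0.1, -0.2]
gripper_width: 0.057
gripper_force: 0.0
```

>>> jog_arm:
  travel:
    - [0.0154, -0.526, 0]
    - [0.0154, -0.526, 0]
    - [0.0154, -0.526, 0]
    - [0.0154, -0.526, 0]
    - [0.0154, -0.526, 0]
    - [0.0154, -0.526, 0]
    - [0.0154, -0.526, 0]
    - [0.0154, -0.526, 0]
    - [0.0154, -0.526, 0]
    - [0.0154, -0.526, 0]
  dr:
    - [0, 0, 0]
    - [0, 0, 0]
    - [0, 0, 0]
    - [0, 0, 0]
    - [0, 0, 0]
    - [0, 0, 0]
    - [0, 0, 0]
    - [0, 0, 0]
    - [0, 0, 0]
    - [0, 0, 0]
  claw: [0.65, 0.65, 0.4, 0.2, 0, 0, 0, 0, 0, 0]
  newtons: 20

```text
time_s: 38.75
tcp_pos: [0.6457, 0.0469, 0.1662]
eef_rot: [-180.0, -0.0, -176.0]
contact_force: [0.7, 0.7, 0.6]
gripper_width: 0.0003
gripper_force: 0.0
```

```bash
python3 - <<'E'
from m import *
c=r.capture('side'); P=cloud(c)
d=np.linalg.norm(P[...,:2]-[.635,.31],axis=2); q=P[(d<.04)&(P[...,2]>.094)&(P[...,2]<.108)]
print('pusher top',len(q),q.mean(0).round(4))
save(c,'j.png')
E
python3 g.py -175.95 .6457 .047 .112
```

```text
pusher top 117 [0.6348 0.3121 0.1027]
t 38.8 tcp [0.6457 0.0467 0.1663] rpy [-180.     -0.   -175.98] F [0.  0.5 0.3] w 0.0004 j6 -107.4
[0.6457 0.047  0.112 ] travel [-0.0001, 0.0005, 0.1086] dr [-0.0, -0.0, -0.0001]
```

View pics/j.png

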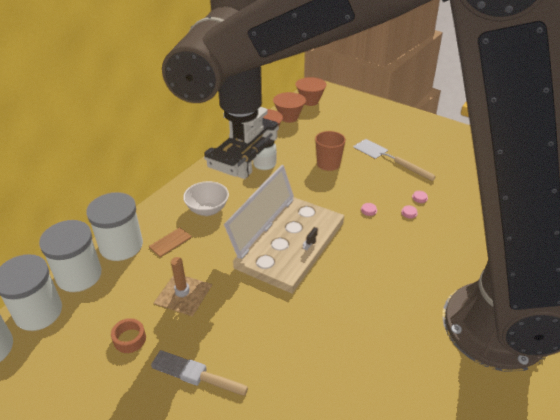

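>>> jog_arm:
  travel:
    - [0, 0, 0.05]
    - [0, 0, 0.1]
    - [0, 0, 0.108]
    - [0.02, 0, 0.108]
    - [0.04, 0, 0.108]
    - [0.06, 0, 0.108]
    - [0.075, 0, 0.108]
    - [0.09, 0, 0.108]
    - [0.103, 0, 0.108]
    - [0.103, 0, 0.108]
  dr:
    - [0, 0, 0]
    - [0, 0, 0]
    - [0, 0, 0]
    - [0, 0, 0]
    - [0, 0, 0]
    - [0, 0, 0]
    - [0, 0, 0]
    - [0, 0, 0]
    - [0, 0, 0]
    - [0, 0, 0]
  claw: [0, 0, 0, 0, 0, 0, 0, 0, 0, 0]

```text
time_s: 40.05
tcp_pos: [0.5937, 0.0426, 0.1123]
eef_rot: [-180.0, -0.0, -176.0]
contact_force: [-0.5, 0.5, -0.7]
gripper_width: 0.0007
gripper_force: 0.0
```

```bash
cat > cov.py <<'E'
from m import *
def cover(n):
    c=r.capture(n); P=cloud(c); g=r.regions_of('cover_edge',n)
    a=np.radians(4.05); o=P[...,:2]-[.516,.0378]; U=o@np.array([np.cos(a),np.sin(a)]); V=o@np.array([-np.sin(a),np.cos(a)])
    for x in g[:1]:
        m=x['pixels']&(abs(V)>.06)&(abs(V)<.128)&(P[...,2]>.026)&(P[...,2]<.14); u,z=U[m],P[...,2][m]
        print(n,round(x['conf'],2),m.sum(),'u',np.percentile(u,[2,50,98]).round(4),'z',np.percentile(z,[2,50,98]).round(4),'ang',np.degrees(np.arctan2(z-.03,.066-u)[np.hypot(z-.03,.066-u)>.06]).mean().round(1))
    return c
if __name__=='__main__':
    cover('side'); cover('top')
E
python3 cov.py; python3 g.py -176 .6457 .047 .112
```

```text
side 0.74 934 u [0.0594 0.0625 0.0657] z [0.0358 0.0897 0.1343] ang 87.0
top 0.61 251 u [0.0599 0.0621 0.0645] z [0.0362 0.0845 0.1326] ang 86.8
t 40.25 tcp [0.5944 0.0427 0.1121] rpy [-1.7999e+02 -2.0000e-02 -1.7603e+02] F [0.1 0.8 0.2] w 0.0006 j6 -108.9
[0.6457 0.047  0.112 ] travel [-0.103, 0.0015, 0.0002] dr [-0.0, -0.0001, -0.0001]
```

>>> jog_arm:
  travel:
    - [0.02, 0, 0]
    - [0.044, 0, 0]
    - [0.065, 0, 0.005]
    - [0.086, 0, 0.0142]
    - [0.105, 0, 0.026]
    - [0.122, 0, 0.04]
    - [0.133, 0, 0.052]
    - [0.141, 0, 0.062]
    - [0.148, 0, 0.075]
    - [0.148, 0, 0.075]
  dr:
    - [0, 0, 0]
    - [0, 0, 0]
    - [0, 0, 0]
    - [0, 0, 0]
    - [0, 0, 0]
    - [0, 0, 0]
    - [0, 0, 0]
    - [0, 0, 0]
    - [0, 0, 0]
    - [0, 0, 0]
  claw: [0, 0, 0, 0, 0, 0, 0, 0, 0, 0]

```text
time_s: 41.5
tcp_pos: [0.52, 0.0374, 0.0742]
eef_rot: [-180.0, -0.1, -176.0]
contact_force: [-0.1, 1.3, 1.8]
gripper_width: 0.0004
gripper_force: 0.0
```

```bash
python3 cov.py; python3 g.py -176 .516 .0378 .12
```

```text
side 0.84 780 u [-0.0243  0.0048  0.0618] z [0.0359 0.0653 0.0798] ang 29.3
top 0.98 255 u [-0.0256  0.0098  0.0594] z [0.0348 0.0575 0.0748] ang 26.2
t 41.7 tcp [0.5208 0.0376 0.075 ] rpy [ 1.8000e+02  2.0000e-02 -1.7602e+02] F [ 0.4  0.5 -0.4] w 0.0007 j6 -111.7
[0.516  0.0378 0.12  ] travel [0.0095, 0.001, -0.0901] dr [0.0, 0.0001, -0.0001]
```

>>> jog_arm:
  travel:
    - [0, 0, 0.012]
    - [0, 0, 0.026]
    - [0, 0, 0.04]
    - [0, 0, 0.054]
    - [0, 0, 0.066]
    - [0, 0, 0.076]
    - [0, 0, 0.082]
    - [0, 0, 0.084]
    - [0, 0, 0.085]
    - [0, 0, 0.085]
  dr:
    - [0, 0, 0]
    - [0, 0, 0]
    - [0, 0, 0]
    - [0, 0, 0]
    - [0, 0, 0]
    - [0, 0, 0]
    - [0, 0, 0]
    - [0, 0, 0]
    - [0, 0, 0]
    - [0, 0, 0]
  claw: [0, 0, 0, 0, 0, 0, 0, 0, 0, 0]

```text
time_s: 42.95
tcp_pos: [0.5204, 0.0375, 0.0328]
eef_rot: [-180.0, 0.0, -176.0]
contact_force: [-2.2, -0.6, 4.9]
gripper_width: 0.0007
gripper_force: 2.3
```

```bash
cat > lat.py <<'E'
from cov import *
cover('top'); c=cover('side')
for n in ('side','top'):
    if n=='top': c=r.capture('top')
    P=cloud(c); a=np.radians(4.05); o=P[...,:2]-[.516,.0378]; U=o@np.array([np.cos(a),np.sin(a)]); V=o@np.array([-np.sin(a),np.cos(a)])
    m=(abs(U+.056)<.035)&(abs(V)<.035)&(P[...,2]>.043)&(P[...,2]<.075)
    if m.sum()>5:
        q=np.c_[U[m],V[m]].astype(np.float32); b=cv2.minAreaRect(q); print(n,m.sum(),'latch mean uv',q.mean(0).round(4),'rect',np.round(b[0],4),np.round(b[1],4),round(b[2],1),'z',np.percentile(P[...,2][m],[2,50,98]).round(4))
save(c,'k.png')
E
python3 lat.py; python3 g.py -176 .516 .0378 .12
```

```text
top 0.77 422 u [-0.035  -0.0018  0.0624] z [0.0282 0.0321 0.0364] ang 3.0
side 0.71 1159 u [-0.0351 -0.0009  0.0601] z [0.0294 0.0334 0.0376] ang 3.1
side 162 latch mean uv [-0.0576  0.0064] rect [-0.0575  0.0055] [0.0588 0.0185] 86.3 z [0.0434 0.0602 0.0708]
top 108 latch mean uv [-0.0562  0.0026] rect [-0.0555  0.0069] [0.0521 0.0198] 84.5 z [0.0431 0.0664 0.0694]
t 43.2 tcp [0.5204 0.0375 0.0328] rpy [-1.8000e+02  1.0000e-02 -1.7601e+02] F [-2.4 -0.2  6.1] w 0.0006 j6 -111.7
[0.516  0.0378 0.12  ] travel [0.0087, 0.0012, -0.1745] dr [-0.0, 0.0, -0.0]
```

>>> jog_arm:
  travel:
    - [0, 0, -0.08]
    - [0, 0, -0.17]
    - [0.121, 0.001, -0.176]
    - [0.121, 0.001, -0.176]
    - [0.121, 0.001, -0.176]
    - [0.121, 0.001, -0.176]
    - [0.121, 0.001, -0.176]
    - [0.121, 0.001, -0.176]
    - [0.121, 0.001, -0.176]
    - [0.121, 0.001, -0.176]
  dr:
    - [0, 0, -0.02]
    - [0, 0, -0.05]
    - [0, 0, -0.08]
    - [0, 0, -0.11]
    - [0, 0, -0.14]
    - [0, 0, -0.17]
    - [0, 0, -0.2]
    - [0, 0, -0.225]
    - [0, 0, -0.236]
    - [0, 0, -0.236]
  claw: [0, 0, 0.35, 0.35, 0.35, 0.35, 0.35, 0.35, 0.35, 0.35]

```text
time_s: 44.45
tcp_pos: [0.4602, 0.0339, 0.1204]
eef_rot: [-180.0, 0.0, -91.1]
contact_force: [-0.0, -0.2, -0.7]
gripper_width: 0.0308
gripper_force: 0.0
```

```bash
python3 lat.py; python3 g.py -91 .4601 .0338 .048; python3 - <<'E'
from h import *
im=cv2.imread('pics/k.png')
c=r.capture('side')
a=cv2.resize(c['pixels'][180:300,240:360][:,:,::-1],None,fx=4.5,fy=4.5,interpolation=cv2.INTER_CUBIC)
cv2.imwrite('pics/l.png',a)
E
```

```text
top 0.66 662 u [-0.0332  0.0144  0.0603] z [0.0288 0.0318 0.0353] ang 1.3
side 0.73 1370 u [-0.0349  0.0123  0.0613] z [0.0293 0.0334 0.0372] ang 2.4
side 161 latch mean uv [-0.0576  0.0061] rect [-0.058   0.0053] [0.0564 0.0175] 87.6 z [0.0437 0.0607 0.0712]
t 44.7 tcp [0.4601 0.0339 0.1204] rpy [-1.7999e+02  1.0000e-02 -9.1110e+01] F [-0.9  0.3 -0.2] w 0.031 j6 -29.9
[0.4601 0.0338 0.048 ] travel [0.0002, 0.0001, 0.1447] dr [-0.0, 0.0, -0.0003]
```

View pics/l.png

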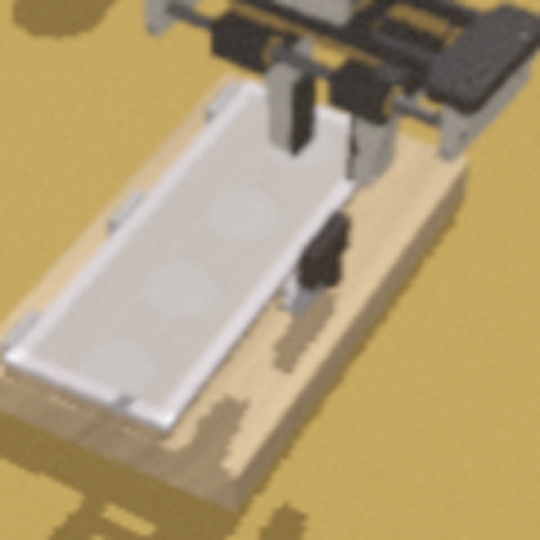

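Cover shut, gripper above the latch wing. Descend and grip it.

>>> jog_arm:
  travel:
    - [0, 0, 0.06]
    - [0, 0, 0.11]
    - [0, 0, 0.135]
    - [0, 0, 0.1445]
    - [0, 0, 0.1445]
    - [0, 0, 0.1445]
    - [0, 0, 0.1445]
    - [0, 0, 0.1445]
    - [0, 0, 0.1445]
    - [0, 0, 0.1445]
  dr:
    - [0, 0, 0]
    - [0, 0, 0]
    - [0, 0, 0]
    - [0, 0, 0]
    - [0, 0, 0]
    - [0, 0, 0]
    - [0, 0, 0]
    - [0, 0, 0]
    - [0, 0, 0]
    - [0, 0, 0]
  claw: [0.35, 0.35, 0.35, 0.35, 0.35, 0.05, 0.05, 0.05, 0.05, 0.05]
  newtons: 15

```text
time_s: 46.0
tcp_pos: [0.4607, 0.0341, 0.0485]
eef_rot: [-179.9, 0.0, -91.0]
contact_force: [0.5, 0.1, 4.2]
gripper_width: 0.012
gripper_force: 15.0
```

```bash
python3 g.py -176 .4601 .0338 .048
```

```text
t 46.0 tcp [0.4607 0.0341 0.0485] rpy [-1.7993e+02  2.0000e-02 -9.1040e+01] F [0.5 0.1 4.2] w 0.012 j6 -29.8
[0.4601 0.0338 0.048 ] travel [0.0006, 0.0012, 0.001] dr [-0.0001, 0.0002, 0.236]
```

>>> jog_arm:
  travel:
    - [0, 0, 0]
    - [0, 0, 0]
    - [0, 0, 0]
    - [0, 0, 0]
    - [0, 0, 0]
    - [0, 0, 0]
    - [0, 0, 0]
    - [0, 0, 0]
    - [0, 0, 0]
    - [0, 0, 0]
  dr:
    - [0, 0, 0.02]
    - [0, 0, 0.04]
    - [0, 0, 0.06]
    - [0, 0, 0.08]
    - [0, 0, 0.1]
    - [0, 0, 0.12]
    - [0, 0, 0.14]
    - [0, 0, 0.16]
    - [0, 0, 0.18]
    - [0, 0, 0.18]
  claw: [0.05, 0.05, 0.05, 0.05, 0.05, 0.05, 0.05, 0.05, 0.05, 0.05]

```text
time_s: 47.25
tcp_pos: [0.4609, 0.0342, 0.0483]
eef_rot: [-180.0, 0.1, -155.8]
contact_force: [3.1, 0.0, 2.9]
gripper_width: 0.0123
gripper_force: 15.0
```

```bash
python3 g.py -177 .4601 .0338 .045; python3 - <<'E'
from plant import r
print(r.get_state()['moment'])
E
```

```text
t 47.25 tcp [0.4609 0.0342 0.0483] rpy [-1.7999e+02  8.0000e-02 -1.5580e+02] F [3.1 0.  2.9] w 0.0123 j6 -94.6
[0.4601 0.0338 0.045 ] travel [0.0017, -0.0, 0.0066] dr [0.0, 0.0002, 0.0589]
[ 0.2054735  -1.0219512  -0.05592535]
```

>>> jog_arm:
  travel:
    - [0, 0, 0]
    - [0, 0, 0]
    - [0, 0, 0]
    - [0, 0, 0]
    - [0, 0, 0]
    - [0, 0, 0.002]
    - [0, 0, 0.004]
    - [0, 0, 0.006]
    - [0, 0, 0.006]
    - [0, 0, 0.006]
  dr:
    - [0, 0, 0.015]
    - [0, 0, 0.03]
    - [0, 0, 0.045]
    - [0, 0, 0.055]
    - [0, 0, 0.058]
    - [0, 0, 0.058]
    - [0, 0, 0.058]
    - [0, 0, 0.058]
    - [0, 0, 0.058]
    - [0, 0, 0.058]
  claw: [0.05, 0.05, 0.05, 0.05, 0.05, 0.05, 0.05, 0.05, 0.05, 0.05]

```text
time_s: 48.5
tcp_pos: [0.4611, 0.034, 0.0465]
eef_rot: [180.0, 0.1, -176.5]
contact_force: [-0.4, -1.3, 15.8]
gripper_width: 0.0117
gripper_force: 15.0
```

>>> jog_arm:
  travel:
    - [0, 0, 0]
    - [0, 0, 0]
    - [0, 0, 0]
    - [0, 0, 0]
    - [0, 0, -0.05]
    - [0, 0, -0.12]
    - [0, 0, -0.2]
    - [0.1, 0, -0.3]
    - [0.15, 0, -0.4]
    - [0.15, 0, -0.4]
  dr:
    - [0, 0, 0]
    - [0, 0, 0]
    - [0, 0, 0]
    - [0, 0, 0]
    - [0, 0, 0]
    - [0, 0, 0]
    - [0, 0, 0]
    - [0, 0, 0]
    - [0, 0, 0]
    - [0, 0, 0]
  claw: [0.35, 0.35, 0.35, 0.35, 0.35, 0.35, 0.35, 0.35, 0.35, 0.35]

```text
time_s: 49.75
tcp_pos: [0.3856, 0.0302, 0.2493]
eef_rot: [179.8, 0.5, -176.7]
contact_force: [0.1, 0.7, 0.2]
gripper_width: 0.0304
gripper_force: 0.0
```

```bash
python3 lat.py; python3 - <<'E'
from h import *
c=r.capture('side')
d=np.linalg.norm(cloud(c)[...,:2]-[.635,.31],axis=2)
cv2.imwrite('pics/n.png',cv2.resize(c['pixels'][170:350,120:360][:,:,::-1],None,fx=3.3,fy=3.3,interpolation=cv2.INTER_CUBIC))
E
```

```text
top 0.87 2016 u [-0.0335  0.013   0.0602] z [0.0284 0.0318 0.0354] ang 1.3
side 0.66 1496 u [-0.0345  0.0109  0.059 ] z [0.03   0.0335 0.0371] ang 2.5
side 185 latch mean uv [-0.056   0.0029] rect [-0.0527  0.0011] [0.0188 0.0503] 86.1 z [0.0434 0.0595 0.0688]
```

View pics/n.png

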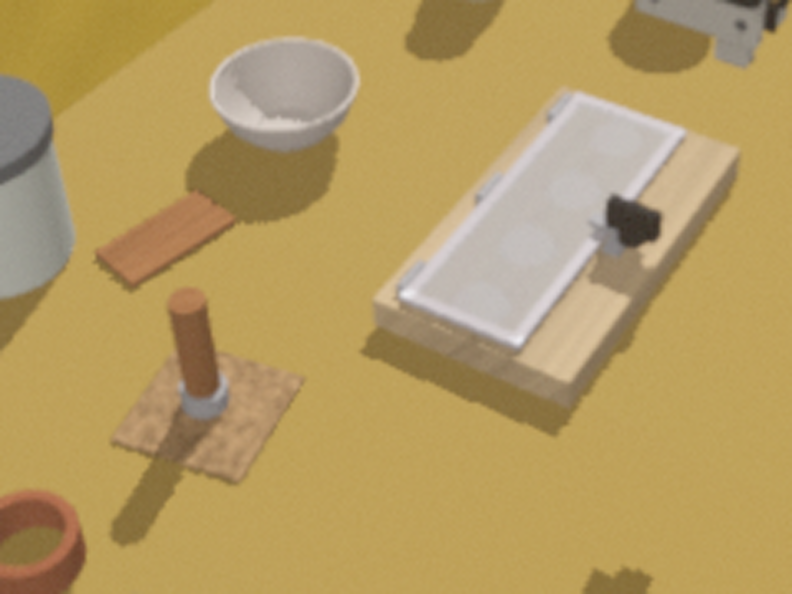

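>>> jog_arm:
  travel:
    - [0, -0.1, -0.05]
    - [0, -0.2, -0.05]
    - [0, -0.3, -0.05]
    - [0, -0.4, -0.05]
    - [0, -0.5, -0.05]
    - [0, -0.6, -0.05]
    - [0, -0.6, -0.05]
    - [0, -0.6, -0.05]
    - [0, -0.6, -0.05]
    - [0, -0.6, -0.05]
  dr:
    - [0, 0, 0]
    - [0, 0, 0]
    - [0, 0, 0]
    - [0, 0, 0]
    - [0, 0, 0]
    - [0, 0, 0]
    - [0, 0, 0]
    - [0, 0, 0]
    - [0, 0, 0]
    - [0, 0, 0]
  claw: [0.35, 0.35, 0.35, 0.35, 0.35, 0.35, 0.35, 0.35, 0.35, 0.35]

```text
time_s: 51.3
tcp_pos: [0.4025, -0.2691, 0.2702]
eef_rot: [-180.0, 0.0, -176.6]
contact_force: [0.3, 1.1, 0.2]
gripper_width: 0.0306
gripper_force: 0.0
```

```bash
python3 lat.py; python3 - <<'E'
from m import *
a=np.radians(4.05)
for n in ('top','side'):
  zs=[];an=[]
  for i in range(4):
    c=r.capture(n); P=cloud(c); o=P[...,:2]-[.516,.0378]; U=o@np.array([np.cos(a),np.sin(a)]); V=o@np.array([-np.sin(a),np.cos(a)])
    m=(np.hypot(U+.056,V)<.035)&(P[...,2]>.055)&(P[...,2]<.08)&(c['pixels'].max(2)<90)
    q=np.c_[U[m],V[m]]; zs.append(P[...,2][m]); w,e=np.linalg.eigh(np.cov(q.T)); an.append(np.degrees(np.arctan2(e[0,1],e[1,1])))
  print(n,m.sum(),'angle',np.mean(np.mod(an,180)),'z pct',np.percentile(np.concatenate(zs),[25,50,75,90]).round(4))
  d=np.linalg.norm(P[...,:2]-[.635,.31],axis=2); q=P[(d<.04)&(P[...,2]>.094)&(P[...,2]<.108)]; print('pusher top',q.mean(0).round(4))
E
```

```text
top 0.86 1466 u [-0.0322  0.0164  0.0604] z [0.0281 0.0319 0.0352] ang 1.4
side 0.93 1511 u [-0.0343  0.0121  0.0601] z [0.0299 0.0335 0.0369] ang 2.5
side 180 latch mean uv [-0.0558  0.0027] rect [-0.0502  0.0007] [0.0147 0.0542] 88.9 z [0.0439 0.0601 0.0693]
top 99 latch mean uv [-0.0559  0.0001] rect [-0.0505  0.0023] [0.0532 0.0197] 11.1 z [0.0434 0.0648 0.0684]
top 74 angle 90.89073446251243 z pct [0.0641 0.0653 0.0662 0.0672]
pusher top [0.6354 0.3076 0.1026]
side 81 angle 90.48089607609478 z pct [0.0593 0.0633 0.0665 0.068 ]
pusher top [0.6348 0.3116 0.1024]
```

```bash
python3 g.py -176 .4601 .0338 .27 .4601 .0338 .085
```

```text
t 51.95 tcp [ 0.4022 -0.27    0.2701] rpy [-180.     -0.   -176.74] F [-0.5 -0.3 -0.5] w 0.0308 j6 -76.2
[0.4601 0.0338 0.27  ] travel [-0.15, 0.6, 0.0001] dr [-0.0, -0.0, -0.0021]
[0.4601 0.0338 0.085 ] travel [-0.15, 0.6, 0.3701] dr [-0.0, -0.0, -0.0021]
```

>>> jog_arm:
  travel:
    - [-0.15, 0.6, 0]
    - [-0.15, 0.6, 0]
    - [-0.15, 0.6, 0]
    - [-0.15, 0.6, 0]
    - [-0.15, 0.6, 0]
    - [-0.15, 0.6, 0.12]
    - [-0.15, 0.6, 0.24]
    - [-0.15, 0.6, 0.35]
    - [-0.15, 0.6, 0.37]
    - [-0.15, 0.6, 0.37]
  dr:
    - [0, 0, -0.002]
    - [0, 0, -0.002]
    - [0, 0, -0.002]
    - [0, 0, -0.002]
    - [0, 0, -0.002]
    - [0, 0, -0.002]
    - [0, 0, -0.002]
    - [0, 0, -0.002]
    - [0, 0, -0.002]
    - [0, 0, -0.002]
  claw: [0, 0, 0, 0, 0, 0, 0, 0, 0, 0]

```text
time_s: 53.2
tcp_pos: [0.4608, 0.0339, 0.0858]
eef_rot: [-180.0, -0.0, -176.0]
contact_force: [1.1, 0.5, 0.5]
gripper_width: 0.0004
gripper_force: 0.0
```

>>> jog_arm:
  travel:
    - [0, 0, 0.01]
    - [0, 0, 0.02]
    - [0, 0, 0.026]
    - [0, 0, 0.029]
    - [0, 0, 0.032]
    - [0, 0, 0.034]
    - [0, 0, 0.036]
    - [0, 0, 0.037]
    - [0, 0, 0.037]
    - [0, 0, 0.037]
  dr:
    - [0, 0, 0]
    - [0, 0, 0]
    - [0, 0, 0]
    - [0, 0, 0]
    - [0, 0, 0]
    - [0, 0, 0]
    - [0, 0, 0]
    - [0, 0, 0]
    - [0, 0, 0]
    - [0, 0, 0]
  claw: [0, 0, 0, 0, 0, 0, 0, 0, 0, 0]

```text
time_s: 54.45
tcp_pos: [0.4601, 0.0339, 0.0666]
eef_rot: [180.0, 0.0, -176.0]
contact_force: [0.4, -0.1, -0.3]
gripper_width: 0.0004
gripper_force: 0.0
```

>>> jog_arm:
  travel:
    - [0, 0, -0.1]
    - [0, 0, -0.2]
    - [0, 0, -0.3]
    - [0, 0, -0.35]
    - [0, 0, -0.35]
    - [0, 0, -0.35]
    - [0, 0, -0.35]
    - [0, 0, -0.35]
    - [0, 0, -0.35]
    - [0, 0, -0.35]
  dr:
    - [0, 0, 0]
    - [0, 0, 0]
    - [0, 0, 0]
    - [0, 0, 0]
    - [0, 0, 0]
    - [0, 0, 0]
    - [0, 0, 0]
    - [0, 0, 0]
    - [0, 0, 0]
    - [0, 0, 0]
  claw: [0, 0, 0, 0, 0, 0, 0, 0, 0, 0]

```text
time_s: 55.7
tcp_pos: [0.4601, 0.0339, 0.2414]
eef_rot: [-180.0, -0.0, -176.0]
contact_force: [-0.2, -0.3, -0.2]
gripper_width: 0.0005
gripper_force: 0.0
```

```bash
python3 -c "
from plant import r
print(r.close_job())"
```

```text
the job is handed in; nothing more can be done
None
```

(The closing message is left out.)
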